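# Clamp down the filter chamber cover crosswise

### The job

Tighten the four lever screws of the filter chamber so that its cover seats flat: go round twice in crisscross order, always following a screw with the diagonally opposite one. In the first round turn each lever clockwise only until it bites lightly; in the second make each one firmly tight by feel, without overtightening. Do not let the cover cock over on the way, leave the things standing around it alone, and let go at the end.

Things in the scene. Friction and masses are not known exactly. Their poses are not given: they have to be found in the camera images.
- chamber: The filter chamber: a white 150 x 150 x 50 mm block fixed to the bench, black rubber gasket on top. Origin: centre of its underside, z up, x and y along its sides (it may stand turned). Four lever screws stand at (x, y) = (+-55, +-55) mm in this frame: a (+,+), b (-,+), c (-,-), d (+,-), so a-c and b-d are the diagonally opposite pairs.
- cover: The square aluminium cover, 150 x 150 x 12 mm, loose on the gasket; origin at the centre of its underside, z up. Loose, its upper face is 70 mm above the bench; seated, 3 mm lower. The gasket is springy: a lever tightened alone pulls its corner down and lifts the opposite one.
- lever_a: Lever screw a (+x +y corner): a 26 mm round steel hub with one level black arm, 10 mm wide, that ends in an upright round knob, 20 mm across and 22 mm high, 50 mm from the axis. Origin on the screw's axis, about 70 mm above the bench; +x along the arm, z up. At the start the arm stands 0.75 to 0.85 rad anticlockwise of the outward diagonal of its corner. Clockwise from above tightens.
- lever_a_grip (a point): Centre of the knob of lever a, 23 mm above the lever's origin (knob from 12 to 34 mm, hub top 36 mm). Force to push the knob round: 2 N running free, 5 to 6.5 N when it bites lightly (first round), 10 to 13.5 N when fully tight; from about 15 N on it is overtightened. It stays where it is left; after a stop the resting push falls to 1 to 7 N.
- turn_a (a joint): Turn of lever a, rad, clockwise from above (tightening); 0 to 0.1 at the start. 1 rad lowers the screw 4 mm. It runs free (0.1 N m) until it meets the cover somewhere in 0.05 to 1.0 rad, unlike from screw to screw and not visible; a light bite is 0.25 to 0.32 N m, fully tight 0.5 to 0.68 N m, reached at 1.2 to 2.7 rad, to be felt: past the seat the torque rises about 1.5 N m per rad.
- lever_b: Lever screw b (-x +y corner): a 26 mm round steel hub with one level black arm, 10 mm wide, that ends in an upright round knob, 20 mm across and 22 mm high, 50 mm from the axis. Origin on the screw's axis, about 70 mm above the bench; +x along the arm, z up. At the start the arm stands 0.75 to 0.85 rad anticlockwise of the outward diagonal of its corner. Clockwise from above tightens.
- lever_b_grip (a point): Centre of the knob of lever b, 23 mm above the lever's origin (knob from 12 to 34 mm, hub top 36 mm). Force to push the knob round: 2 N running free, 5 to 6.5 N when it bites lightly (first round), 10 to 13.5 N when fully tight; from about 15 N on it is overtightened. It stays where it is left; after a stop the resting push falls to 1 to 7 N.
- turn_b (a joint): Turn of lever b, rad, clockwise from above (tightening); 0 to 0.1 at the start. 1 rad lowers the screw 4 mm. It runs free (0.1 N m) until it meets the cover somewhere in 0.05 to 1.0 rad, unlike from screw to screw and not visible; a light bite is 0.25 to 0.32 N m, fully tight 0.5 to 0.68 N m, reached at 1.2 to 2.7 rad, to be felt: past the seat the torque rises about 1.5 N m per rad.
- lever_c: Lever screw c (-x -y corner): a 26 mm round steel hub with one level black arm, 10 mm wide, that ends in an upright round knob, 20 mm across and 22 mm high, 50 mm from the axis. Origin on the screw's axis, about 70 mm above the bench; +x along the arm, z up. At the start the arm stands 0.75 to 0.85 rad anticlockwise of the outward diagonal of its corner. Clockwise from above tightens.
- lever_c_grip (a point): Centre of the knob of lever c, 23 mm above the lever's origin (knob from 12 to 34 mm, hub top 36 mm). Force to push the knob round: 2 N running free, 5 to 6.5 N when it bites lightly (first round), 10 to 13.5 N when fully tight; from about 15 N on it is overtightened. It stays where it is left; after a stop the resting push falls to 1 to 7 N.
- turn_c (a joint): Turn of lever c, rad, clockwise from above (tightening); 0 to 0.1 at the start. 1 rad lowers the screw 4 mm. It runs free (0.1 N m) until it meets the cover somewhere in 0.05 to 1.0 rad, unlike from screw to screw and not visible; a light bite is 0.25 to 0.32 N m, fully tight 0.5 to 0.68 N m, reached at 1.2 to 2.7 rad, to be felt: past the seat the torque rises about 1.5 N m per rad.
- lever_d: Lever screw d (+x -y corner): a 26 mm round steel hub with one level black arm, 10 mm wide, that ends in an upright round knob, 20 mm across and 22 mm high, 50 mm from the axis. Origin on the screw's axis, about 70 mm above the bench; +x along the arm, z up. At the start the arm stands 0.75 to 0.85 rad anticlockwise of the outward diagonal of its corner. Clockwise from above tightens.
- lever_d_grip (a point): Centre of the knob of lever d, 23 mm above the lever's origin (knob from 12 to 34 mm, hub top 36 mm). Force to push the knob round: 2 N running free, 5 to 6.5 N when it bites lightly (first round), 10 to 13.5 N when fully tight; from about 15 N on it is overtightened. It stays where it is left; after a stop the resting push falls to 1 to 7 N.
- turn_d (a joint): Turn of lever d, rad, clockwise from above (tightening); 0 to 0.1 at the start. 1 rad lowers the screw 4 mm. It runs free (0.1 N m) until it meets the cover somewhere in 0.05 to 1.0 rad, unlike from screw to screw and not visible; a light bite is 0.25 to 0.32 N m, fully tight 0.5 to 0.68 N m, reached at 1.2 to 2.7 rad, to be felt: past the seat the torque rises about 1.5 N m per rad.
- jar: Bystander: white-capped jar 52 mm wide, 70 mm high, beside the chamber; origin at the centre of its underside.
- gasket_ring: Bystander: spare black rubber ring, 64 mm across, 8 mm high, lying beside the chamber; origin at the centre of its underside.
- reagent: Bystander: amber bottle 64 mm wide, 130 mm high; origin at the centre of its underside.
- beaker: Bystander: clear beaker 64 mm wide, 85 mm high; origin at the centre of its underside.

How it is judged:
By the outcome, as a careful person would: the job done as asked, in the order asked, and still so for the second after the job is handed in, with the robot touching nothing.
It also fails if it takes over 72 s, if anything falls off the work surface, if the arm or the gripper's body presses on something with over 40 N, if the wrist force passes 120 N, or if a joint passes its speed limit or range.

### The arm

A 6-joint arm with a two-finger parallel gripper is mounted at the origin on the work surface. World frame = base frame: x ahead of the robot, y to its left, z up, the work surface at z = 0. Lengths are in m, angles in rad, forces in N, time in s.
With the tool pointing down it reaches from about 0.275 to 0.85 m from the base axis. Payload 5.2 kg.
Tool frame: the origin (TCP) lies between the finger pads; the fingertips stand 22 mm ahead of it and the grasp point (between the pads) lies 3 mm ahead of it (env.tip_extent is the distance from the TCP to the fingertips, in m); z points along the fingers, x is the direction in which the jaws open and shut, and the axes are right-handed (so a half turn about z gives the same grasp; the last joint's range is limited). The gripper opens to 85 mm and grips with 20 to 120 N. Pads are 22 mm wide; open, the fingers measure 114 mm over their backs; the gripper's body (76 mm by 85 mm) begins 54 mm behind the grasp point. The pads swing forward as they close: fully open they stand 13 mm farther back than shut.
Start: joints at [-1.415, 0.259, 1.535, -0, 1.348, -0.203], TCP at [0.193, -0.515, 0.253] pointing down, gripper open.
Joint ranges: [-3.14, 3.14], [-0.91, 2.08], [0.19, 2.58], [-1.22, 4.36], [0.22, 2.71], [-3.12, 3.12]. Speed limits (rad/s): [2.57, 2.57, 3.14, 3.14, 3.14, 3.14].

### API

Orientations are given as a unit quaternion [w, x, y, z].
In Python, from rig import env gives the robot as it stands. The module is installed in compiled form; this text tells all that it offers.
- The arm moves only by the shell command python3 -m handwheel 'ROWS' [OPENING]. ROWS is JSON, a list of rows, each an object of numbers: "tx", "ty", "tz": the shift along the tool's x, y, z in cm; "twist": the turn about the tool's z in rad. A call has 1 to 10 rows; each row shifts and turns the pose as measured when the row begins, along the tool's axes as they then stand; what a row does not reach is not made up. A row lasts 1/12 s, in which the tool goes at most 41.7 mm and 7.16 degrees, less where a joint would pass 70% of its speed; a pose out of reach is approached as far as the arm can. A call with a gripper value outside its range is refused whole. OPENING is the finger opening in cm, from 0 to 8.54, set as the call begins (- or left out, the last holds). The fingers move at their own pace and stop on an object; the grip force is fixed at half the most. Time passes only in rows, so rows that do not move let the fingers close. It gives the time, the measured TCP pose, the force and the opening at its end, in the units of the state.
- env.state(): the state, without advancing time (a new reading comes with each control period).
- env.snapshot(name): name is "scene" or "top"; returns the picture (400x640x3 uint8, red, green, blue); there is no depth.
- env.get_calibration(name): a dict with "vfov" (degrees; the focal length in pixels is half the picture's height over the tangent of half this angle, whatever the lens; pixels are square), "cx", "cy" (the principal point, pixels), "world_from_camera" (4x4, takes a point from camera to world coordinates). Camera axes: x right, y up, looking along -z (the intrinsics and any distortion apply to the point x, -y, -z); pixel columns grow to the right and rows downward; lengths in m; the calibration is good to about 2 mm. A picture is of the moment at which its call begins. get_calibration takes no time and is no camera call.
- env.job_done(): hands the job in, once; it reports no verdict.
The state is a dict: "clock": time; "joint_positions": joint angles; "joint_vel": joint speeds; "tau": joint torques, N m; "position": TCP position; "eef_rot": TCP orientation; "force": force on the tool from outside, world axes, zero at the start; "ft_torque": the same for the moment, N m; "gripper_width": finger opening in m.
Only numpy, scipy, OpenCV 4.12 (cv2) and the standard library are available. Lean on these libraries where they do the work, as an engineer would, in place of code of your own. Each camera call takes 0.05 s, during which the arm holds its last target.

## Working session

There is one attempt and no reset: what is moved stays moved. The work goes in short steps, Python scripts to look and compute and a shell command to move; the robot and the scene stay as the last step left them, time stands still between calls to the robot, and variables do not carry over. Pictures are saved under pics/ and viewed, and the job is handed in when it is done.

```bash
mkdir -p pics; ls; python3 - <<'E'
from rig import env
import cv2
for n in("scene","top"):
    c=env.get_calibration(n);print(n,c)
    im=env.snapshot(n);cv2.imwrite(f"pics/{n}0.png",im[:,:,::-1])
print(env.state())
E
```

```text
pics
scene {'vfov': 55.32378358486107, 'cx': 319.7109133913604, 'cy': 199.69986802196124, 'world_from_camera': array([[ 0.81631838, -0.46702642,  0.33986855,  0.85819004],
       [ 0.57750098,  0.64891173, -0.49538488, -0.29562403],
       [ 0.01081314,  0.6006662 ,  0.79942679,  0.7564193 ],
       [ 0.        ,  0.        ,  0.        ,  1.        ]])}
top {'vfov': 54.72286700772617, 'cx': 318.1218480513423, 'cy': 206.2209413909043, 'world_from_camera': array([[-0.00556494,  0.98742546, -0.15798729,  0.4174162 ],
       [-0.99958471, -0.00995999, -0.0270409 ,  0.11649124],
       [-0.02827443,  0.1577712 ,  0.98707082,  1.03540623],
       [ 0.        ,  0.        ,  0.        ,  1.        ]])}
{'clock': 0.1, 'joint_positions': array([-1.41480673e+00,  2.59287183e-01,  1.53599235e+00, -1.29669319e-05,
        1.34799282e+00, -2.02820751e-01]), 'joint_vel': array([ 0.00093471, -0.00122434, -0.00161887, -0.00067799,  0.00080981,
        0.00103327]), 'tau': array([ 3.47204688e-03, -4.46969354e+01, -2.91248631e+01, -2.31817739e-05,
        6.28704511e-03, -8.21613583e-06]), 'position': array([ 0.1930751 , -0.51452235,  0.2525411 ]), 'eef_rot': array([-6.03240200e-04,  8.21937448e-01, -5.69577147e-01, -5.84369660e-04]), 'force': array([-0.29775807, -0.20221654, -1.09338436]), 'ft_torque': array([-0.02921432, -0.03372407,  0.00168952]), 'gripper_width': 0.08532276201003217}
```

View pics/scene0.png

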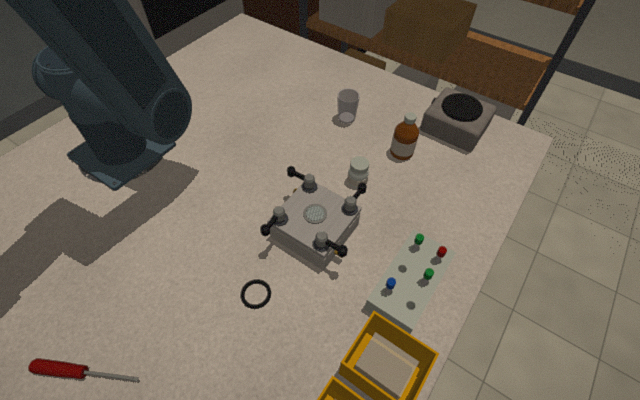

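View pics/top0.png

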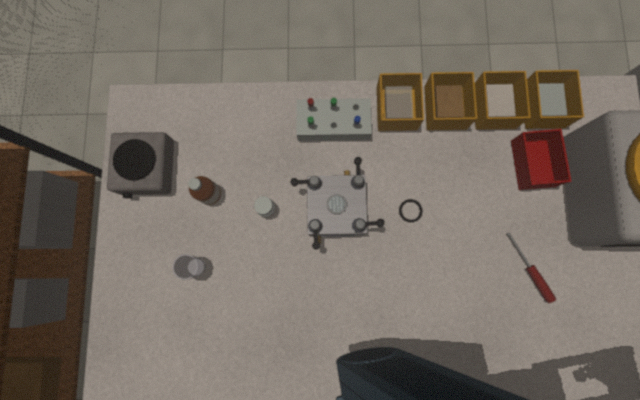

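Scene: chamber near (315,220), jar at (358,170) beside it. Top: chamber at about (337,205), jar (264,206), ring (411,210). Enlarging.

```bash
python3 - <<'E'
import cv2
im=cv2.imread("pics/top0.png")[145:255,275:400];cv2.imwrite("pics/top0c.png",cv2.resize(im,None,fx=5,fy=5,interpolation=cv2.INTER_CUBIC))
im=cv2.imread("pics/scene0.png")[150:275,245:380];cv2.imwrite("pics/scene0c.png",cv2.resize(im,None,fx=4.5,fy=4.5,interpolation=cv2.INTER_CUBIC))
E
```

```text
(no output)
```

View pics/top0c.png

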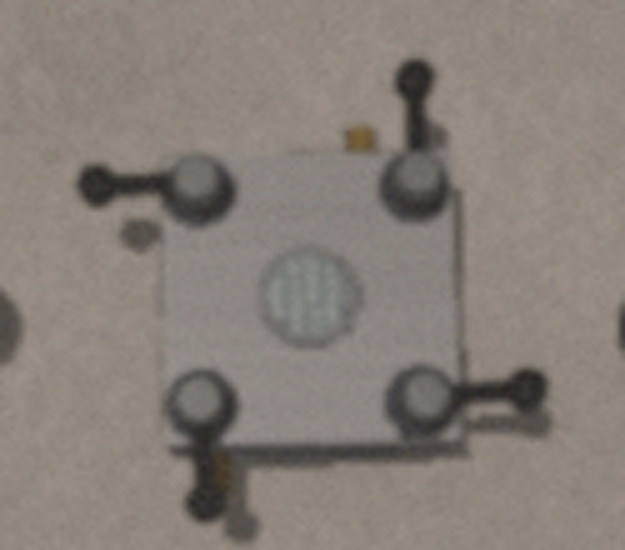

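View pics/scene0c.png

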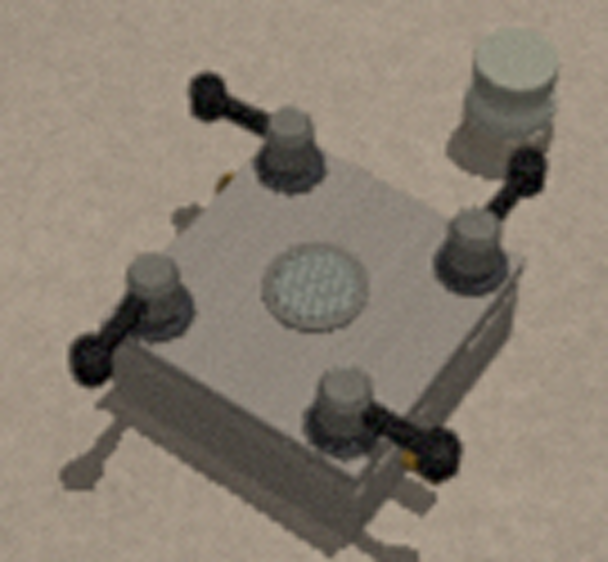

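```bash
cat > h.py <<'E'
import numpy as np
from rig import env
def ray(n,u,v,z):
    c=env.get_calibration(n);T=np.array(c["world_from_camera"]);f=200/np.tan(np.radians(c["vfov"]/2))
    d=T[:3,:3]@np.array([(u-c["cx"])/f,-(v-c["cy"])/f,-1]);o=T[:3,3]
    return o+d*(z-o[2])/d[2]
E
python3 - <<'E'
from h import *
t=lambda x,y:(275+(x+.5)/5-.5,145+(y+.5)/5-.5); s=lambda x,y:(245+(x+.5)/4.5-.5,150+(y+.5)/4.5-.5)
H=dict(a=(201,178),b=(203,394),c=(427,394),d=(416,176)); K=dict(a=(96,184),b=(205,501),c=(530,388),d=(414,78))
HS=dict(a=(476,225),b=(291,124),c=(152,269),d=(345,385)); KS=dict(a=(526,165),b=(207,92),c=(91,355),d=(438,450))
for n,tf,Hd,Kd in(("top",t,H,K),("scene",s,HS,KS)):
    P={k:ray(n,*tf(*Hd[k]),.106) for k in "abcd"};Q={k:ray(n,*tf(*Kd[k]),.096) for k in "abcd"}
    for k in "abcd":
        d=Q[k]-P[k];print(n,k,P[k][:2].round(4),Q[k][:2].round(4),np.hypot(*d[:2]).round(4),np.arctan2(d[1],d[0]).round(3))
    c=sum(P.values())/4;print("centre",c.round(4))
    for p,q in("ab","bc","cd","da","ac","bd"):
        d=P[p]-P[q];print(p+q,np.hypot(*d[:2]).round(4),np.degrees(np.arctan2(d[1],d[0])).round(1))
E
```

```text
top a [0.6312 0.1498] [0.631  0.2025] 0.0527 1.573
top b [0.5242 0.1493] [0.4731 0.1489] 0.051 -3.134
top c [0.5232 0.0412] [ 0.5268 -0.0098] 0.051 -1.5
top d [0.6309 0.0441] [0.6834 0.0432] 0.0525 -0.017
centre [0.5774 0.0961 0.106 ]
ab 0.107 0.3
bc 0.1081 89.5
cd 0.1077 -178.4
da 0.1057 -90.1
ac 0.1532 45.2
bd 0.1498 135.4
scene a [0.6347 0.1459] [0.6314 0.1985] 0.0527 1.634
scene b [0.5265 0.1452] [0.474  0.1441] 0.0525 -3.122
scene c [0.5262 0.0363] [ 0.5289 -0.0121] 0.0485 -1.516
scene d [0.6353 0.0371] [0.6842 0.0387] 0.0489 0.034
centre [0.5807 0.0911 0.106 ]
ab 0.1082 0.4
bc 0.1088 89.9
cd 0.1091 -179.6
da 0.1088 -89.7
ac 0.1542 45.3
bd 0.1534 135.2
```

```bash
cat >> h.py <<'E'
import json,sys
from math import *
C=np.array([.579,.0935]);O={k:np.array(v)*.055 for k,v in dict(a=(1,1),b=(-1,1),c=(-1,-1),d=(1,-1)).items()}
A0=dict(a=pi/2,b=pi,c=-pi/2,d=0);SG=dict(a=1,b=1,c=-1,d=-1)  # SG: tool x = SG*t
def w(a):return (a+pi)%(2*pi)-pi
def pose():
    s=env.state();q=s["eef_rot"];x=1-2*(q[2]**2+q[3]**2);y=2*(q[1]*q[2]+q[0]*q[3])
    return np.array(s["position"]),atan2(y,x),s
def plan(p1,yaw1,n=None,fr=1):
    p,yaw,s=pose();d=np.array(p1)-p;dy=w(yaw1-yaw)
    q6=s["joint_positions"][5]
    # choose direction by joint 6 range: q6=q1-yaw
    r=hypot(p1[0],p1[1]);q1=atan2(p1[1],p1[0])-asin(.111/r);q6t=q1-yaw1
    q6t=w(q6t); dq1=q1-s["joint_positions"][0]
    dy=dq1-(q6t-q6)
    if n is None:n=max(ceil(np.linalg.norm(d)/.040),ceil(abs(dy)/.12),1)
    rows=[]
    for i in range(n):
        y=yaw+dy*i/n;dx=d/n
        # tool x=(cos y,sin y), tool y = (sin y,-cos y), tool z down
        tx=dx[0]*cos(y)+dx[1]*sin(y);ty=dx[0]*sin(y)-dx[1]*cos(y)
        rows.append(dict(tx=round(tx*100,2),ty=round(ty*100,2),tz=round(-dx[2]*100,2),twist=round(-dy/n,3)))
    print("q6->",round(q6t,2),"n",n)
    for r in rows:print(json.dumps(r))
def knob(k,ang,rad=.05,lead=0):
    u=np.array([cos(ang),sin(ang)]);t=np.array([sin(ang),-cos(ang)])
    return C+O[k]+rad*u+lead*t, atan2(*(SG[k]*t)[::-1])
def show(k=None):
    p,yaw,s=pose();print("t%.2f"%s["clock"],p.round(4),"yaw %.3f"%yaw,"F",s["force"].round(2),"w%.4f"%s["gripper_width"],"q6 %.2f"%s["joint_positions"][5])
    if k:
        v=p[:2]-C-O[k];tx=np.array([cos(yaw),sin(yaw)])*SG[k];ty=np.array([tx[1],-tx[0]])
        print("polar r %.4f ang %.3f"%(np.hypot(*v),atan2(v[1],v[0])),"yaw-implied ang %.3f"%w(atan2(tx[1],tx[0])+pi/2),"Ft %.2f Frad(in) %.2f"%(s["force"][:2]@tx,s["force"][:2]@ty),
          "turn est %.2f"%w(A0[k]-atan2(v[1],v[0])))
E
python3 - <<'E'
from h import *
print(env.tip_extent);show()
p,y=knob("a",pi/2);plan([*p,.2],y)
E
```

```text
0.022
t0.10 [ 0.1931 -0.5145  0.2525] yaw -1.212 F [-0.3  -0.2  -1.09] w0.0853 q6 -0.20
q6-> 0.14 n 21
{"tx": -2.44, "ty": -3.16, "tz": 0.25, "twist": -0.058}
{"tx": -2.26, "ty": -3.29, "tz": 0.25, "twist": -0.058}
{"tx": -2.06, "ty": -3.42, "tz": 0.25, "twist": -0.058}
{"tx": -1.86, "ty": -3.53, "tz": 0.25, "twist": -0.058}
{"tx": -1.65, "ty": -3.63, "tz": 0.25, "twist": -0.058}
{"tx": -1.44, "ty": -3.72, "tz": 0.25, "twist": -0.058}
{"tx": -1.22, "ty": -3.8, "tz": 0.25, "twist": -0.058}
{"tx": -1.0, "ty": -3.86, "tz": 0.25, "twist": -0.058}
{"tx": -0.78, "ty": -3.92, "tz": 0.25, "twist": -0.058}
{"tx": -0.55, "ty": -3.95, "tz": 0.25, "twist": -0.058}
{"tx": -0.32, "ty": -3.98, "tz": 0.25, "twist": -0.058}
{"tx": -0.09, "ty": -3.99, "tz": 0.25, "twist": -0.058}
{"tx": 0.14, "ty": -3.99, "tz": 0.25, "twist": -0.058}
{"tx": 0.37, "ty": -3.98, "tz": 0.25, "twist": -0.058}
{"tx": 0.6, "ty": -3.95, "tz": 0.25, "twist": -0.058}
{"tx": 0.82, "ty": -3.91, "tz": 0.25, "twist": -0.058}
{"tx": 1.05, "ty": -3.85, "tz": 0.25, "twist": -0.058}
{"tx": 1.27, "ty": -3.79, "tz": 0.25, "twist": -0.058}
{"tx": 1.48, "ty": -3.71, "tz": 0.25, "twist": -0.058}
{"tx": 1.69, "ty": -3.61, "tz": 0.25, "twist": -0.058}
{"tx": 1.9, "ty": -3.51, "tz": 0.25, "twist": -0.058}
```

```bash
python3 -m handwheel '[{"tx":-2.4,"ty":-3.2,"tz":0.2,"twist":-0.06},{"tx":-2.3,"ty":-3.3,"tz":0.2,"twist":-0.06},{"tx":-2.1,"ty":-3.4,"tz":0.2,"twist":-0.06},{"tx":-1.9,"ty":-3.5,"tz":0.2,"twist":-0.06},{"tx":-1.6,"ty":-3.6,"tz":0.2,"twist":-0.06},{"tx":-1.4,"ty":-3.7,"tz":0.2,"twist":-0.06},{"tx":-1.2,"ty":-3.8,"tz":0.2,"twist":-0.06},{"tx":-1.0,"ty":-3.9,"tz":0.2,"twist":-0.06},{"tx":-0.8,"ty":-3.9,"tz":0.2,"twist":-0.06},{"tx":-0.5,"ty":-4.0,"tz":0.2,"twist":-0.06}]' 4
python3 - <<'E'
from h import *
show()
p,y=knob("a",pi/2);plan([*p,.14],y)
E
```

```text
clock: 0.93
position: [0.3987, -0.1648, 0.2276]
eef_rot: [-0.001, 0.955, -0.296, -0.002]
force: [0.5, -0.4, 0.0]
gripper_width: 0.0404
t0.93 [ 0.3987 -0.1648  0.2276] yaw -0.600 F [ 0.54 -0.37  0.  ] w0.0404 q6 -0.05
q6-> 0.14 n 12
{"tx": -0.09, "ty": -3.61, "tz": 0.73, "twist": -0.05}
{"tx": 0.09, "ty": -3.61, "tz": 0.73, "twist": -0.05}
{"tx": 0.27, "ty": -3.6, "tz": 0.73, "twist": -0.05}
{"tx": 0.45, "ty": -3.58, "tz": 0.73, "twist": -0.05}
{"tx": 0.63, "ty": -3.55, "tz": 0.73, "twist": -0.05}
{"tx": 0.8, "ty": -3.52, "tz": 0.73, "twist": -0.05}
{"tx": 0.98, "ty": -3.47, "tz": 0.73, "twist": -0.05}
{"tx": 1.15, "ty": -3.42, "tz": 0.73, "twist": -0.05}
{"tx": 1.32, "ty": -3.36, "tz": 0.73, "twist": -0.05}
{"tx": 1.49, "ty": -3.29, "tz": 0.73, "twist": -0.05}
{"tx": 1.65, "ty": -3.21, "tz": 0.73, "twist": -0.05}
{"tx": 1.81, "ty": -3.12, "tz": 0.73, "twist": -0.05}
```

```bash
python3 -m handwheel '[{"tx":-0.1,"ty":-3.6,"tz":0.5,"twist":-0.05},{"tx":0.1,"ty":-3.6,"tz":0.5,"twist":-0.05},{"tx":0.3,"ty":-3.6,"tz":0.5,"twist":-0.05},{"tx":0.5,"ty":-3.6,"tz":0.5,"twist":-0.05},{"tx":0.6,"ty":-3.6,"tz":0.5,"twist":-0.05},{"tx":0.8,"ty":-3.5,"tz":0.5,"twist":-0.05},{"tx":1.0,"ty":-3.5,"tz":0.5,"twist":-0.05},{"tx":1.2,"ty":-3.4,"tz":0.5,"twist":-0.05},{"tx":1.3,"ty":-3.4,"tz":0.5,"twist":-0.05},{"tx":1.5,"ty":-3.3,"tz":0.5,"twist":-0.05}]'
python3 - <<'E'
from h import *
show()
p,y=knob("a",pi/2);plan([*p,.14],y)
E
```

```text
clock: 1.77
position: [0.5964, 0.1616, 0.1736]
eef_rot: [-0.001, 0.999, -0.035, -0.003]
force: [0.5, -0.8, 0.6]
gripper_width: 0.0403
t1.77 [0.5964 0.1616 0.1736] yaw -0.071 F [ 0.51 -0.79  0.58] w0.0403 q6 0.15
q6-> 0.14 n 2
{"tx": 1.74, "ty": -1.97, "tz": 1.68, "twist": -0.035}
{"tx": 1.81, "ty": -1.91, "tz": 1.68, "twist": -0.035}
```

```bash
python3 -m handwheel '[{"tx":1.8,"ty":-2.0,"tz":1.2,"twist":-0.035},{"tx":1.9,"ty":-2.0,"tz":1.2,"twist":-0.035},{"tx":0}]'
python3 - <<'E'
from h import *
import cv2
show("a")
p,y=knob("a",pi/2);plan([*p,.102],y)
im=env.snapshot("scene");cv2.imwrite("pics/s1.png",cv2.resize(im[110:260,220:420,::-1],None,fx=4,fy=4,interpolation=cv2.INTER_CUBIC))
E
```

```text
t1.77 [0.5964 0.1616 0.1736] yaw -0.071 F [ 0.51 -0.79  0.58] w0.0403 q6 0.15
polar r 0.0398 ang 2.806 yaw-implied ang 1.500 Ft 0.57 Frad(in) 0.75 turn est -1.24
q6-> 0.14 n 3
{"tx": 1.16, "ty": -1.32, "tz": 2.39, "twist": -0.023}
{"tx": 1.19, "ty": -1.29, "tz": 2.39, "twist": -0.023}
{"tx": 1.22, "ty": -1.26, "tz": 2.39, "twist": -0.023}validation failed for argument at $[2]...
```

View pics/s1.png

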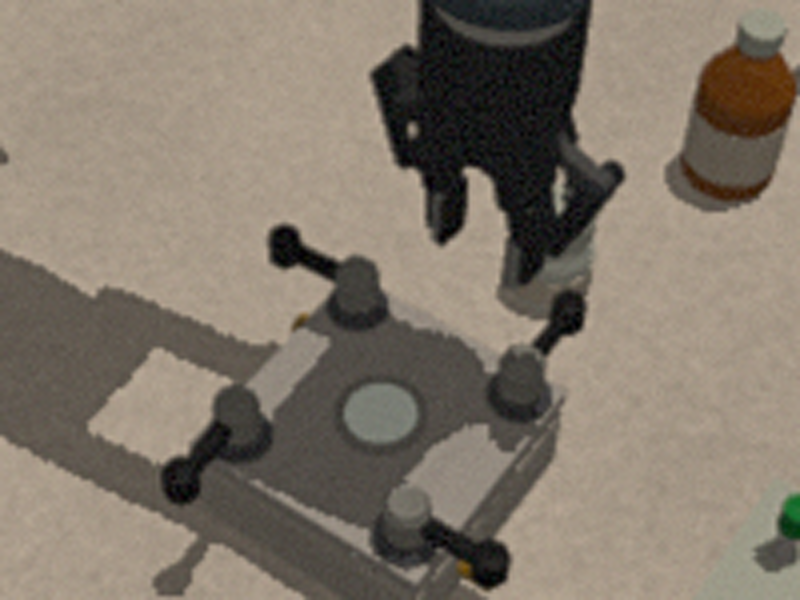

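The picture shows the gripper above and short of knob a (565,310); the call was refused (all keys are needed). Repeating.

```bash
python3 -m handwheel '[{"tx":1.8,"ty":-2.0,"tz":1.2,"twist":-0.035},{"tx":1.9,"ty":-2.0,"tz":1.2,"twist":-0.035},{"tx":0,"ty":0,"tz":0,"twist":0}]'
python3 - <<'E'
from h import *
import cv2
show("a")
p,y=knob("a",pi/2);plan([*p,.102],y)
im=env.snapshot("scene");cv2.imwrite("pics/s2.png",cv2.resize(im[110:260,220:420,::-1],None,fx=4,fy=4,interpolation=cv2.INTER_CUBIC))
im=env.snapshot("top");cv2.imwrite("pics/t2.png",cv2.resize(im[120:250,270:400,::-1],None,fx=4.5,fy=4.5,interpolation=cv2.INTER_CUBIC))
E
```

```text
clock: 2.07
position: [0.6381, 0.2108, 0.1441]
eef_rot: [-0.003, 1.0, 0.006, -0.004]
force: [-1.1, -1.0, -0.5]
gripper_width: 0.0401
t2.07 [0.6381 0.2108 0.1441] yaw 0.013 F [-1.09 -1.04 -0.53] w0.0401 q6 0.13
polar r 0.0624 ang 1.505 yaw-implied ang 1.583 Ft -1.11 Frad(in) 1.03 turn est 0.07
q6-> 0.14 n 2
{"tx": -0.21, "ty": 0.61, "tz": 2.1, "twist": 0.008}
{"tx": -0.21, "ty": 0.61, "tz": 2.1, "twist": 0.008}
```

View pics/s2.png

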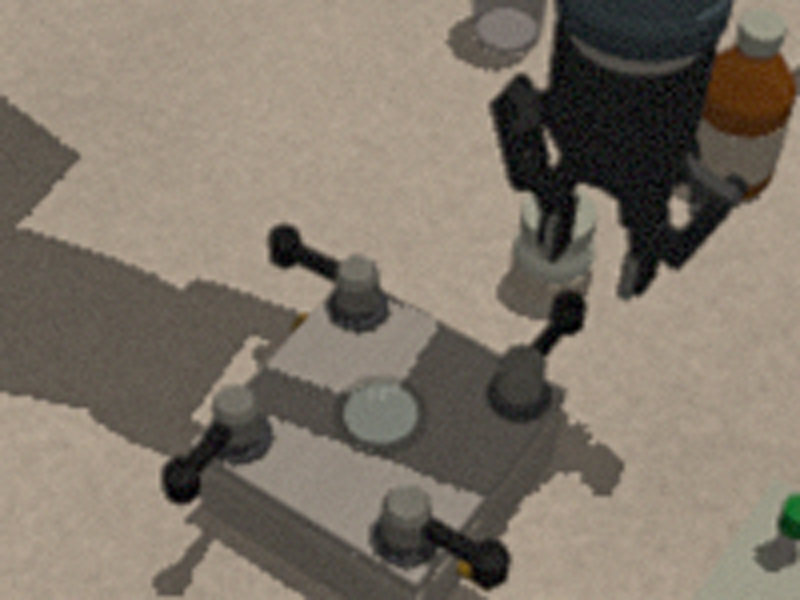

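View pics/t2.png

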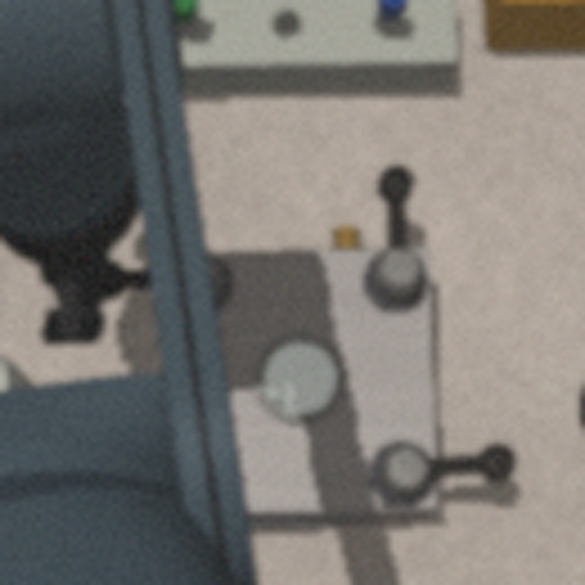

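```bash
python3 - <<'E'
from h import *
print(ray("scene",220+592/4,110+272/4,.125), ray("scene",220+568/4,110+309/4,.096))
E
python3 -m handwheel '[{"tx":-0.4,"ty":1.1,"tz":0,"twist":0.01},{"tx":0,"ty":0.1,"tz":1.5,"twist":0},{"tx":0,"ty":0,"tz":1.5,"twist":0},{"tx":0,"ty":0,"tz":0.8,"twist":0},{"tx":0,"ty":0,"tz":0,"twist":0}]'
python3 - <<'E'
from h import *
show("a")
E
```

```text
[0.64070283 0.20476528 0.125     ] [0.63373322 0.19679961 0.096     ]
clock: 2.58
position: [0.6296, 0.1883, 0.1111]
eef_rot: [-0.001, 1.0, -0.004, -0.003]
force: [0.0, -0.5, -0.6]
gripper_width: 0.04
t2.58 [0.6296 0.1883 0.1111] yaw -0.009 F [ 0.02 -0.51 -0.61] w0.0400 q6 0.13
polar r 0.0400 ang 1.682 yaw-implied ang 1.562 Ft 0.03 Frad(in) 0.51 turn est -0.11
```

```bash
sed -i 's/^C=np.array(.*);O=/C=np.array([.578,.0955]);O=/' h.py; grep -n '^C=' h.py
python3 -m handwheel '[{"tx":0,"ty":-1.1,"tz":0.8,"twist":0},{"tx":0,"ty":0,"tz":0,"twist":0}]'
python3 - <<'E'
from h import *
show("a")
E
```

```text
9:C=np.array([.578,.0955]);O={k:np.array(v)*.055 for k,v in dict(a=(1,1),b=(-1,1),c=(-1,-1),d=(1,-1)).items()}
clock: 2.75
position: [0.6294, 0.1974, 0.1044]
eef_rot: [-0.001, 1.0, -0.006, -0.003]
force: [-0.7, 0.5, -0.9]
gripper_width: 0.0402
t2.75 [0.6294 0.1974 0.1044] yaw -0.013 F [-0.69  0.54 -0.89] w0.0402 q6 0.14
polar r 0.0471 ang 1.648 yaw-implied ang 1.558 Ft -0.69 Frad(in) -0.53 turn est -0.08
```

```bash
cat >> h.py <<'E'
def arc(k,phi,n,lead=.010,z=None):
    p,yaw,s=pose();P=p[:2].copy();ang=w(yaw+(pi/2 if SG[k]>0 else -pi/2))
    for i in range(n):
        tg,_=knob(k,ang-phi,lead=lead);d=tg-P
        y=ang-pi/2 if SG[k]>0 else ang+pi/2
        tx=d[0]*cos(y)+d[1]*sin(y);ty=d[0]*sin(y)-d[1]*cos(y)
        print('{"tx":%.2f,"ty":%.2f,"tz":%.2f,"twist":%.3f}'%(tx*100,ty*100,0 if z is None else (p[2]-z)*100/n,phi));P=tg;ang=ang-phi
E
python3 -m handwheel '[{"tx":0.4,"ty":-0.1,"tz":0.1,"twist":0},{"tx":0.4,"ty":-0.1,"tz":0,"twist":0}]'
python3 - <<'E'
from h import *
show("a");arc("a",.06,3)
E
```

```text
clock: 2.92
position: [0.6375, 0.1996, 0.1046]
eef_rot: [-0.001, 1.0, -0.006, -0.002]
force: [0.7, 0.9, 0.1]
gripper_width: 0.0398
t2.92 [0.6375 0.1996 0.1046] yaw -0.012 F [0.72 0.89 0.11] w0.0398 q6 0.15
polar r 0.0493 ang 1.479 yaw-implied ang 1.558 Ft 0.71 Frad(in) -0.90 turn est 0.09
{"tx":0.91,"ty":-0.01,"tz":0.00,"twist":0.060}
{"tx":0.30,"ty":0.07,"tz":0.00,"twist":0.060}
{"tx":0.30,"ty":0.07,"tz":0.00,"twist":0.060}
```

```bash
python3 -m handwheel '[{"tx":0.4,"ty":0,"tz":0,"twist":0.04},{"tx":0.4,"ty":0,"tz":0,"twist":0.06}]'
python3 -c 'from h import *;show("a")'
python3 -m handwheel '[{"tx":0.3,"ty":0.05,"tz":0,"twist":0.06},{"tx":0.3,"ty":0.07,"tz":0,"twist":0.06}]'
python3 -c 'from h import *;show("a")'
```

```text
clock: 3.08
position: [0.6462, 0.2, 0.1054]
eef_rot: [-0.001, 0.998, -0.056, -0.002]
force: [-2.8, -1.6, -1.1]
gripper_width: 0.0397
t3.08 [0.6462 0.2    0.1054] yaw -0.113 F [-2.76 -1.63 -1.08] w0.0397 q6 0.25
polar r 0.0512 ang 1.310 yaw-implied ang 1.458 Ft -2.56 Frad(in) 1.93 turn est 0.26
clock: 3.25
position: [0.6517, 0.1983, 0.1052]
eef_rot: [-0.0, 0.993, -0.119, -0.004]
force: [-3.1, -0.5, -2.6]
gripper_width: 0.0404
t3.25 [0.6517 0.1983 0.1052] yaw -0.238 F [-3.13 -0.54 -2.61] w0.0404 q6 0.37
polar r 0.0513 ang 1.197 yaw-implied ang 1.333 Ft -2.91 Frad(in) 1.26 turn est 0.37
```

```bash
python3 -m handwheel '[{"tx":0.3,"ty":0.07,"tz":0,"twist":0.05},{"tx":0.3,"ty":0.07,"tz":0,"twist":0.05}]'
python3 -c 'from h import *;show("a")'
python3 -m handwheel '[{"tx":0.3,"ty":0.07,"tz":0,"twist":0.06},{"tx":0.3,"ty":0.07,"tz":0,"twist":0.06}]'
python3 -c 'from h import *;show("a");arc("a",.06,2)'
```

```text
clock: 3.42
position: [0.6564, 0.1961, 0.1048]
eef_rot: [0.0, 0.985, -0.17, -0.006]
force: [-2.4, 0.0, -1.1]
gripper_width: 0.0399
t3.42 [0.6564 0.1961 0.1048] yaw -0.342 F [-2.37  0.03 -1.15] w0.0399 q6 0.47
polar r 0.0512 ang 1.095 yaw-implied ang 1.228 Ft -2.24 Frad(in) 0.77 turn est 0.48
clock: 3.58
position: [0.6605, 0.1932, 0.1042]
eef_rot: [0.001, 0.973, -0.231, -0.008]
force: [-4.0, -0.3, -0.1]
gripper_width: 0.0399
t3.58 [0.6605 0.1932 0.1042] yaw -0.467 F [-4.01 -0.27 -0.08] w0.0399 q6 0.59
polar r 0.0507 ang 0.998 yaw-implied ang 1.104 Ft -3.46 Frad(in) 2.04 turn est 0.57
{"tx":0.76,"ty":0.12,"tz":0.00,"twist":0.060}
{"tx":0.30,"ty":0.07,"tz":0.00,"twist":0.060}
```

```bash
python3 -m handwheel '[{"tx":0.3,"ty":0.05,"tz":0,"twist":0.03},{"tx":0.3,"ty":0.05,"tz":0,"twist":0.03}]'
python3 -c 'from h import *;show("a")'
python3 -m handwheel '[{"tx":0.3,"ty":0.07,"tz":0,"twist":0.05},{"tx":0.2,"ty":0.05,"tz":0,"twist":0.04}]'
python3 -c 'from h import *;show("a");arc("a",.06,2)'
```

```text
clock: 3.75
position: [0.6643, 0.1909, 0.1039]
eef_rot: [0.001, 0.965, -0.262, -0.01]
force: [-2.9, 2.9, 0.4]
gripper_width: 0.0401
t3.75 [0.6643 0.1909 0.1039] yaw -0.531 F [-2.91  2.92  0.38] w0.0401 q6 0.65
polar r 0.0511 ang 0.911 yaw-implied ang 1.040 Ft -3.99 Frad(in) -1.05 turn est 0.66
clock: 3.92
position: [0.6667, 0.1884, 0.1034]
eef_rot: [0.002, 0.952, -0.307, -0.012]
force: [-3.5, 0.3, -0.2]
gripper_width: 0.0402
t3.92 [0.6667 0.1884 0.1034] yaw -0.624 F [-3.51  0.34 -0.17] w0.0402 q6 0.73
polar r 0.0507 ang 0.843 yaw-implied ang 0.947 Ft -3.05 Frad(in) 1.77 turn est 0.73
{"tx":0.77,"ty":0.12,"tz":0.00,"twist":0.060}
{"tx":0.30,"ty":0.07,"tz":0.00,"twist":0.060}
```

```bash
sed -i 's/^C=np/C=np/' h.py; cat > s.py <<'E'
import sys
from h import *
show(sys.argv[1])
E
python3 -m handwheel '[{"tx":0.3,"ty":0.05,"tz":0,"twist":0.03},{"tx":0.3,"ty":0.05,"tz":0,"twist":0.03}]' >/dev/null
python3 s.py a
python3 -m handwheel '[{"tx":0.2,"ty":0.05,"tz":0,"twist":0.03},{"tx":0.2,"ty":0.05,"tz":0,"twist":0.03}]'>/dev/null; python3 s.py a
```

```text
t4.08 [0.6695 0.1859 0.1032] yaw -0.686 F [-2.75  2.21 -0.58] w0.0399 q6 0.79
polar r 0.0508 ang 0.769 yaw-implied ang 0.885 Ft -3.53 Frad(in) 0.03 turn est 0.80
t4.25 [0.6706 0.1841 0.1028] yaw -0.748 F [-3.6   2.1  -0.11] w0.0401 q6 0.85
polar r 0.0504 ang 0.730 yaw-implied ang 0.823 Ft -4.06 Frad(in) 0.91 turn est 0.84
```

```bash
python3 -m handwheel '[{"tx":0.2,"ty":0.04,"tz":0,"twist":0.03},{"tx":0.2,"ty":0.04,"tz":0,"twist":0.03}]' >/dev/null
python3 s.py a
```

```text
t4.42 [0.6714 0.1824 0.1026] yaw -0.810 F [-2.93  1.    0.3 ] w0.0398 q6 0.91
polar r 0.0500 ang 0.693 yaw-implied ang 0.761 Ft -2.74 Frad(in) 1.43 turn est 0.88
```

```bash
python3 -m handwheel '[{"tx":0.3,"ty":0.0,"tz":0,"twist":0.02},{"tx":0.3,"ty":0.02,"tz":0,"twist":0.03},{"tx":0.3,"ty":0.03,"tz":0,"twist":0.03}]' >/dev/null
python3 s.py a
```

```text
t4.67 [0.6752 0.1783 0.1021] yaw -0.892 F [-3.06  3.09  0.06] w0.0403 q6 0.98
polar r 0.0505 ang 0.583 yaw-implied ang 0.679 Ft -4.32 Frad(in) 0.44 turn est 0.99
```

```bash
python3 -m handwheel '[{"tx":0.3,"ty":0.03,"tz":0,"twist":0.04},{"tx":0.3,"ty":0.04,"tz":0,"twist":0.05}]' >/dev/null
python3 s.py a
```

```text
t4.83 [0.677  0.1749 0.1017] yaw -0.984 F [-4.15  1.21  0.42] w0.0400 q6 1.06
polar r 0.0503 ang 0.506 yaw-implied ang 0.587 Ft -3.30 Frad(in) 2.79 turn est 1.06
```

```bash
cat >> s.py <<'E'
k=sys.argv[1]
p,yaw,s=pose();v=p[:2]-C-O[k];tx=np.array([cos(yaw),sin(yaw)])*SG[k];r=np.array([-tx[1],tx[0]])
L=v@tx-(s["gripper_width"]/2-.010)
beta=atan2(r[1],r[0])-asin(L/.05);K=.05*np.array([cos(beta),sin(beta)])
F=s["force"];print(">> overrot %.3f turn %.3f  F_knob %.2f  radslide %.1fmm q6 %.2f"%(-asin(L/.05),w(A0[k]-beta),(K[0]*F[1]-K[1]*F[0])/.05,(v@r-K@r)*1000,s["joint_positions"][5]))
E
python3 s.py a
```

```text
t4.83 [0.677  0.1749 0.1017] yaw -0.984 F [-4.15  1.21  0.42] w0.0400 q6 1.06
polar r 0.0503 ang 0.506 yaw-implied ang 0.587 Ft -3.30 Frad(in) 2.79 turn est 1.06
>> overrot 0.119 turn 0.865  F_knob 3.61  radslide 0.5mm q6 1.06
```

```bash
python3 -m handwheel '[{"tx":0.3,"ty":0.0,"tz":0,"twist":0.0},{"tx":0.3,"ty":0.0,"tz":0,"twist":0.03},{"tx":0.3,"ty":0.03,"tz":0,"twist":0.03}]' >/dev/null
python3 s.py a
```

```text
t5.08 [0.6803 0.1703 0.1013] yaw -1.044 F [-4.03  3.93  0.23] w0.0398 q6 1.11
polar r 0.0513 ang 0.397 yaw-implied ang 0.527 Ft -5.42 Frad(in) 1.51 turn est 1.17
>> overrot 0.064 turn 0.980  F_knob 5.51  radslide 1.0mm q6 1.11
```

```bash
python3 -m handwheel '[{"tx":0.3,"ty":0.03,"tz":0,"twist":0.04},{"tx":0.3,"ty":0.04,"tz":0,"twist":0.04}]' >/dev/null
python3 s.py a
```

```text
t5.25 [0.6815 0.1668 0.1009] yaw -1.124 F [-3.58  3.49  0.19] w0.0400 q6 1.19
polar r 0.0512 ang 0.324 yaw-implied ang 0.447 Ft -4.69 Frad(in) 1.72 turn est 1.25
>> overrot 0.075 turn 1.049  F_knob 4.81  radslide 0.9mm q6 1.19
```

```bash
python3 -m handwheel '[{"tx":0.3,"ty":0.03,"tz":0,"twist":0.04}]' >/dev/null
python3 s.py a|tail -1;  python3 -m handwheel '[{"tx":0.25,"ty":0.03,"tz":0,"twist":0.04}]' >/dev/null
python3 s.py a
```

```text
>> overrot 0.081 turn 1.083  F_knob 5.32  radslide 0.9mm q6 1.22
t5.42 [0.6821 0.1637 0.1006] yaw -1.205 F [-4.25  3.49  0.41] w0.0399 q6 1.26
polar r 0.0509 ang 0.262 yaw-implied ang 0.366 Ft -4.78 Frad(in) 2.72 turn est 1.31
>> overrot 0.094 turn 1.111  F_knob 5.01  radslide 0.8mm q6 1.26
```

```bash
python3 -m handwheel '[{"tx":0.3,"ty":0.02,"tz":0,"twist":0.03}]' >/dev/null
python3 s.py a|tail -1;  python3 -m handwheel '[{"tx":0.3,"ty":0.02,"tz":0,"twist":0.03}]' >/dev/null
python3 s.py a
```

```text
>> overrot 0.089 turn 1.146  F_knob 5.40  radslide 0.8mm q6 1.29
t5.58 [0.6829 0.1605 0.1004] yaw -1.266 F [-3.11  3.36  0.15] w0.0399 q6 1.31
polar r 0.0509 ang 0.197 yaw-implied ang 0.305 Ft -4.14 Frad(in) 1.95 turn est 1.37
>> overrot 0.090 turn 1.176  F_knob 4.29  radslide 0.8mm q6 1.31
```

```bash
for i in 1; do python3 -m handwheel '[{"tx":0.3,"ty":0.02,"tz":0,"twist":0.03}]' >/dev/null
python3 s.py a|tail -1;  python3 -m handwheel '[{"tx":0.3,"ty":0.02,"tz":0,"twist":0.03}]' >/dev/null
python3 s.py a|tail -1; done
```

```text
>> overrot 0.089 turn 1.206  F_knob 6.03  radslide 0.8mm q6 1.34
>> overrot 0.092 turn 1.233  F_knob 5.87  radslide 0.8mm q6 1.37
```

```bash
python3 -m handwheel '[{"tx":-0.8,"ty":0,"tz":0,"twist":0},{"tx":0,"ty":0,"tz":-3,"twist":0},{"tx":0,"ty":0,"tz":-3,"twist":0}]' >/dev/null
python3 - <<'E'
from h import *
show("a");p,y=knob("c",-pi/2,lead=0.002);plan([*p,.15],y)
E
```

```text
t6.00 [0.6831 0.1639 0.1544] yaw -1.323 F [0.13 0.49 0.81] w0.0399 q6 1.38
polar r 0.0518 ang 0.261 yaw-implied ang 0.247 Ft -0.44 Frad(in) -0.24 turn est 1.31
q6-> -0.23 n 11
{"tx": 1.17, "ty": 1.81, "tz": 0.04, "twist": -0.12}
{"tx": 0.94, "ty": 1.94, "tz": 0.04, "twist": -0.12}
{"tx": 0.7, "ty": 2.04, "tz": 0.04, "twist": -0.12}
{"tx": 0.46, "ty": 2.11, "tz": 0.04, "twist": -0.12}
{"tx": 0.2, "ty": 2.15, "tz": 0.04, "twist": -0.12}
{"tx": -0.06, "ty": 2.16, "tz": 0.04, "twist": -0.12}
{"tx": -0.31, "ty": 2.13, "tz": 0.04, "twist": -0.12}
{"tx": -0.57, "ty": 2.08, "tz": 0.04, "twist": -0.12}
{"tx": -0.81, "ty": 2.0, "tz": 0.04, "twist": -0.12}
{"tx": -1.04, "ty": 1.89, "tz": 0.04, "twist": -0.12}
{"tx": -1.26, "ty": 1.75, "tz": 0.04, "twist": -0.12}
```

```bash
python3 -m handwheel '[{"tx":1.2,"ty":1.8,"tz":-0.1,"twist":-0.12},{"tx":0.9,"ty":1.9,"tz":0,"twist":-0.12},{"tx":0.7,"ty":2.0,"tz":0,"twist":-0.12},{"tx":0.5,"ty":2.1,"tz":0,"twist":-0.12},{"tx":0.2,"ty":2.1,"tz":0,"twist":-0.12},{"tx":0,"ty":2.2,"tz":0,"twist":-0.12},{"tx":-0.3,"ty":2.1,"tz":0,"twist":-0.12},{"tx":-0.6,"ty":2.1,"tz":0,"twist":-0.12},{"tx":-0.8,"ty":2.0,"tz":0,"twist":-0.12},{"tx":-1.0,"ty":1.9,"tz":0,"twist":-0.12}]' >/dev/null
python3 - <<'E'
from h import *
show("c");p,y=knob("c",-pi/2,lead=0.002);plan([*p,.15],y)
E
```

```text
t6.83 [0.5527 0.0012 0.1739] yaw -0.071 F [-0.44  0.06 -0.21] w0.0402 q6 -0.14
polar r 0.0493 ang -0.925 yaw-implied ang -1.642 Ft 0.44 Frad(in) 0.03 turn est -0.65
q6-> -0.23 n 2
{"tx": -1.54, "ty": 0.64, "tz": 1.2, "twist": -0.033}
{"tx": -1.56, "ty": 0.59, "tz": 1.2, "twist": -0.033}
```

```bash
python3 -m handwheel '[{"tx":-1.4,"ty":0.5,"tz":1.2,"twist":-0.033},{"tx":-1.0,"ty":0.4,"tz":1.2,"twist":-0.033},{"tx":0,"ty":0,"tz":0,"twist":0}]' >/dev/null
python3 - <<'E'
from h import *
show("c");p,y=knob("c",-pi/2,lead=0.002);plan([*p,.104],y,n=3)
E
```

```text
t7.08 [ 0.528  -0.0104  0.1533] yaw 0.007 F [-0.54  0.53 -0.2 ] w0.0399 q6 -0.25
polar r 0.0511 ang -1.473 yaw-implied ang -1.564 Ft 0.54 Frad(in) 0.53 turn est -0.10
q6-> -0.23 n 3
{"tx": -0.23, "ty": -0.03, "tz": 1.64, "twist": 0.004}
{"tx": -0.23, "ty": -0.03, "tz": 1.64, "twist": 0.004}
{"tx": -0.23, "ty": -0.03, "tz": 1.64, "twist": 0.004}
```

```bash
python3 -m handwheel '[{"tx":-0.3,"ty":0,"tz":1.6,"twist":0},{"tx":0,"ty":0,"tz":1.6,"twist":0},{"tx":0,"ty":0,"tz":1.2,"twist":0},{"tx":0,"ty":0,"tz":0,"twist":0}]' >/dev/null
python3 s.py c
```

```text
t7.42 [ 0.5301 -0.0104  0.1127] yaw 0.006 F [-0.19 -0.23 -0.36] w0.0400 q6 -0.25
polar r 0.0514 ang -1.433 yaw-implied ang -1.565 Ft 0.19 Frad(in) -0.23 turn est -0.14
>> overrot 0.343 turn -0.348  F_knob -0.26  radslide 3.9mm q6 -0.25
```

```bash
python3 -m handwheel '[{"tx":-0.3,"ty":0,"tz":0.6,"twist":0},{"tx":-0.4,"ty":0,"tz":0.2,"twist":0},{"tx":-0.4,"ty":0,"tz":0,"twist":0}]' >/dev/null
python3 s.py c
```

```text
t7.67 [ 0.5224 -0.0103  0.1066] yaw 0.006 F [-0.49 -0.95 -0.45] w0.0399 q6 -0.25
polar r 0.0508 ang -1.582 yaw-implied ang -1.564 Ft 0.49 Frad(in) -0.94 turn est 0.01
>> overrot 0.182 turn -0.188  F_knob -0.65  radslide 1.6mm q6 -0.25
```

```bash
python3 -m handwheel '[{"tx":-0.4,"ty":0,"tz":0.2,"twist":0},{"tx":-0.4,"ty":0,"tz":0.1,"twist":0.03},{"tx":-0.3,"ty":-0.05,"tz":0,"twist":0.05}]' >/dev/null
python3 s.py c
python3 -m handwheel '[{"tx":-0.3,"ty":-0.05,"tz":0,"twist":0.05},{"tx":-0.3,"ty":-0.05,"tz":0,"twist":0.05}]' >/dev/null
python3 s.py c
```

```text
t7.92 [ 0.5128 -0.0098  0.1055] yaw -0.075 F [ 3.1  -0.34 -1.92] w0.0402 q6 -0.17
polar r 0.0513 ang -1.771 yaw-implied ang -1.645 Ft -3.12 Frad(in) -0.11 turn est 0.20
>> overrot 0.074 turn 0.001  F_knob 3.10  radslide 1.1mm q6 -0.17
t8.08 [ 0.5087 -0.0085  0.1068] yaw -0.180 F [ 3.62  0.39 -2.55] w0.0398 q6 -0.07
polar r 0.0511 ang -1.854 yaw-implied ang -1.751 Ft -3.49 Frad(in) 1.03 turn est 0.28
>> overrot 0.093 turn 0.087  F_knob 3.57  radslide 1.0mm q6 -0.07
```

```bash
sed -i 's|/2-.010)|/2-.014)|' s.py
python3 -m handwheel '[{"tx":-0.3,"ty":-0.04,"tz":0,"twist":0.05},{"tx":-0.3,"ty":-0.04,"tz":0,"twist":0.05}]' >/dev/null
python3 s.py c
python3 -m handwheel '[{"tx":-0.3,"ty":-0.04,"tz":0,"twist":0.04},{"tx":-0.3,"ty":-0.04,"tz":0,"twist":0.05}]' >/dev/null
python3 s.py c
```

```text
t8.25 [ 0.5051 -0.0071  0.1083] yaw -0.286 F [ 3.   -0.01 -3.59] w0.0399 q6 0.04
polar r 0.0508 ang -1.930 yaw-implied ang -1.856 Ft -2.88 Frad(in) 0.84 turn est 0.36
>> overrot 0.044 turn 0.241  F_knob 2.92  radslide 0.8mm q6 0.04
t8.42 [ 0.502  -0.0054  0.1098] yaw -0.381 F [ 3.98 -1.7  -3.17] w0.0399 q6 0.13
polar r 0.0504 ang -1.999 yaw-implied ang -1.952 Ft -4.32 Frad(in) -0.10 turn est 0.43
>> overrot 0.071 turn 0.309  F_knob 4.30  radslide 0.5mm q6 0.13
```

```bash
python3 -c 'from h import *;print(env.state()["eef_rot"].round(4))'
python3 -m handwheel '[{"tx":-0.3,"ty":-0.04,"tz":0.2,"twist":0.04},{"tx":-0.3,"ty":-0.04,"tz":0.2,"twist":0.04}]' >/dev/null
python3 s.py c;python3 -c 'from h import *;print(env.state()["eef_rot"].round(4))'
```

```text
[-0.0044  0.9819 -0.1892  0.0085]
t8.58 [ 0.5006 -0.0039  0.1085] yaw -0.466 F [ 3.25 -1.09  3.1 ] w0.0400 q6 0.22
polar r 0.0497 ang -2.038 yaw-implied ang -2.037 Ft -3.39 Frad(in) 0.49 turn est 0.47
>> overrot 0.120 turn 0.346  F_knob 3.42  radslide 0.0mm q6 0.22
[-0.0042  0.9729 -0.2307  0.014 ]
```

```bash

python3 -m handwheel '[{"tx":-0.4,"ty":0.04,"tz":0.15,"twist":0.01},{"tx":-0.4,"ty":0.0,"tz":0.1,"twist":0.03},{"tx":-0.4,"ty":-0.02,"tz":0.1,"twist":0.04}]' >/dev/null
python3 s.py c
python3 -m handwheel '[{"tx":-0.4,"ty":-0.02,"tz":0.1,"twist":0.05},{"tx":-0.4,"ty":-0.02,"tz":0.1,"twist":0.05}]' >/dev/null
python3 s.py c;python3 -c 'from h import *;print(env.state()["eef_rot"].round(4))'
```

```text
t8.83 [ 0.4953 -0.0011  0.1085] yaw -0.549 F [ 3.49 -3.37 -2.14] w0.0400 q6 0.31
polar r 0.0500 ang -2.159 yaw-implied ang -2.119 Ft -4.73 Frad(in) -1.06 turn est 0.59
>> overrot 0.081 turn 0.467  F_knob 4.63  radslide 0.1mm q6 0.31
t9.00 [0.4913 0.0019 0.1079] yaw -0.652 F [ 3.56 -3.4  -0.03] w0.0401 q6 0.42
polar r 0.0499 ang -2.258 yaw-implied ang -2.222 Ft -4.90 Frad(in) -0.54 turn est 0.69
>> overrot 0.086 turn 0.566  F_knob 4.83  radslide 0.1mm q6 0.42
[-0.0048  0.9472 -0.3197  0.0262]
```

```bash

python3 -m handwheel '[{"tx":-0.4,"ty":-0.02,"tz":0.1,"twist":0.04}]' >/dev/null
python3 s.py c|tail -1
python3 -m handwheel '[{"tx":-0.4,"ty":-0.02,"tz":0.1,"twist":0.04}]' >/dev/null
python3 s.py c
```

```text
>> overrot 0.077 turn 0.616  F_knob 6.09  radslide 0.0mm q6 0.47
t9.17 [0.4879 0.005  0.1074] yaw -0.735 F [ 3.86 -6.06  0.4 ] w0.0403 q6 0.51
polar r 0.0499 ang -2.350 yaw-implied ang -2.305 Ft -6.93 Frad(in) -1.91 turn est 0.78
>> overrot 0.078 turn 0.656  F_knob 6.76  radslide 0.0mm q6 0.51
```

```bash

python3 -m handwheel '[{"tx":0.6,"ty":0,"tz":0,"twist":0},{"tx":0,"ty":0,"tz":-3,"twist":0},{"tx":0,"ty":0,"tz":-2,"twist":0}]' >/dev/null
python3 s.py c|head -1
python3 - <<'E'
from h import *
print(env.state()["eef_rot"].round(4))
p,y=knob("b",pi,lead=0.0);plan([*p,.15],y)
E
```

```text
t9.42 [0.4853 0.002  0.1551] yaw -0.732 F [ 1.71 -0.15 -0.13] w0.0402 q6 0.50
[-0.0043  0.9336 -0.3574  0.0251]
q6-> -1.49 n 20
{"tx": -0.54, "ty": -0.51, "tz": 0.03, "twist": -0.115}
{"tx": -0.48, "ty": -0.57, "tz": 0.03, "twist": -0.115}
{"tx": -0.41, "ty": -0.62, "tz": 0.03, "twist": -0.115}
{"tx": -0.34, "ty": -0.66, "tz": 0.03, "twist": -0.115}
{"tx": -0.26, "ty": -0.7, "tz": 0.03, "twist": -0.115}
{"tx": -0.18, "ty": -0.72, "tz": 0.03, "twist": -0.115}
{"tx": -0.09, "ty": -0.74, "tz": 0.03, "twist": -0.115}
{"tx": -0.01, "ty": -0.74, "tz": 0.03, "twist": -0.115}
{"tx": 0.08, "ty": -0.74, "tz": 0.03, "twist": -0.115}
{"tx": 0.16, "ty": -0.73, "tz": 0.03, "twist": -0.115}
{"tx": 0.25, "ty": -0.7, "tz": 0.03, "twist": -0.115}
{"tx": 0.32, "ty": -0.67, "tz": 0.03, "twist": -0.115}
{"tx": 0.4, "ty": -0.63, "tz": 0.03, "twist": -0.115}
{"tx": 0.47, "ty": -0.58, "tz": 0.03, "twist": -0.115}
{"tx": 0.53, "ty": -0.52, "tz": 0.03, "twist": -0.115}
{"tx": 0.59, "ty": -0.46, "tz": 0.03, "twist": -0.115}
{"tx": 0.64, "ty": -0.39, "tz": 0.03, "twist": -0.115}
{"tx": 0.68, "ty": -0.31, "tz": 0.03, "twist": -0.115}
{"tx": 0.71, "ty": -0.23, "tz": 0.03, "twist": -0.115}
{"tx": 0.73, "ty": -0.15, "tz": 0.03, "twist": -0.115}
```

```bash

python3 -m handwheel '[{"tx":-0.5,"ty":-0.5,"tz":0,"twist":-0.12},{"tx":-0.5,"ty":-0.6,"tz":0,"twist":-0.12},{"tx":-0.4,"ty":-0.6,"tz":0,"twist":-0.12},{"tx":-0.3,"ty":-0.7,"tz":0,"twist":-0.12},{"tx":-0.3,"ty":-0.7,"tz":0,"twist":-0.12},{"tx":-0.2,"ty":-0.7,"tz":0,"twist":-0.12},{"tx":-0.1,"ty":-0.7,"tz":0,"twist":-0.12},{"tx":0,"ty":-0.7,"tz":0,"twist":-0.12},{"tx":0.1,"ty":-0.7,"tz":0,"twist":-0.12},{"tx":0.2,"ty":-0.7,"tz":0,"twist":-0.12}]' >/dev/null
python3 - <<'E'
from h import *
show("b");p,y=knob("b",pi,lead=0.0);plan([*p,.15],y)
E
```

```text
t10.25 [0.4753 0.0756 0.1599] yaw 0.518 F [ 0.44 -0.16  0.85] w0.0399 q6 -0.59
polar r 0.0888 ang -2.138 yaw-implied ang 2.089 Ft 0.31 Frad(in) 0.35 turn est -1.00
q6-> -1.49 n 9
{"tx": 0.39, "ty": -0.74, "tz": 0.11, "twist": -0.117}
{"tx": 0.47, "ty": -0.68, "tz": 0.11, "twist": -0.117}
{"tx": 0.55, "ty": -0.62, "tz": 0.11, "twist": -0.117}
{"tx": 0.62, "ty": -0.56, "tz": 0.11, "twist": -0.117}
{"tx": 0.68, "ty": -0.48, "tz": 0.11, "twist": -0.117}
{"tx": 0.73, "ty": -0.4, "tz": 0.11, "twist": -0.117}
{"tx": 0.77, "ty": -0.31, "tz": 0.11, "twist": -0.117}
{"tx": 0.8, "ty": -0.22, "tz": 0.11, "twist": -0.117}
{"tx": 0.82, "ty": -0.12, "tz": 0.11, "twist": -0.117}
```

```bash

python3 -m handwheel '[{"tx":0.4,"ty":-0.7,"tz":0.1,"twist":-0.12},{"tx":0.5,"ty":-0.7,"tz":0.1,"twist":-0.12},{"tx":0.5,"ty":-0.6,"tz":0.1,"twist":-0.12},{"tx":0.6,"ty":-0.6,"tz":0.1,"twist":-0.12},{"tx":0.7,"ty":-0.5,"tz":0.1,"twist":-0.12},{"tx":0.7,"ty":-0.4,"tz":0.1,"twist":-0.12},{"tx":0.7,"ty":-0.3,"tz":0.1,"twist":-0.12},{"tx":0.6,"ty":-0.2,"tz":0.1,"twist":-0.12},{"tx":0.3,"ty":-0.1,"tz":0,"twist":-0.08},{"tx":0,"ty":0,"tz":0,"twist":0}]' >/dev/null
python3 - <<'E'
from h import *
import cv2
show("b");p,y=knob("b",pi,lead=0.0);plan([*p,.104],y,n=3)
im=env.snapshot("scene");cv2.imwrite("pics/s3.png",cv2.resize(im[110:260,220:420,::-1],None,fx=4,fy=4,interpolation=cv2.INTER_CUBIC))
E
```

```text
t11.08 [0.4649 0.1459 0.1508] yaw 1.612 F [-0.92  0.13  0.57] w0.0398 q6 -1.53
polar r 0.0583 ang -3.062 yaw-implied ang -3.101 Ft 0.17 Frad(in) -0.91 turn est -0.08
q6-> -1.49 n 3
{"tx": 0.14, "ty": 0.28, "tz": 1.56, "twist": 0.012}
{"tx": 0.15, "ty": 0.27, "tz": 1.56, "twist": 0.012}
{"tx": 0.15, "ty": 0.27, "tz": 1.56, "twist": 0.012}
```

View pics/s3.png

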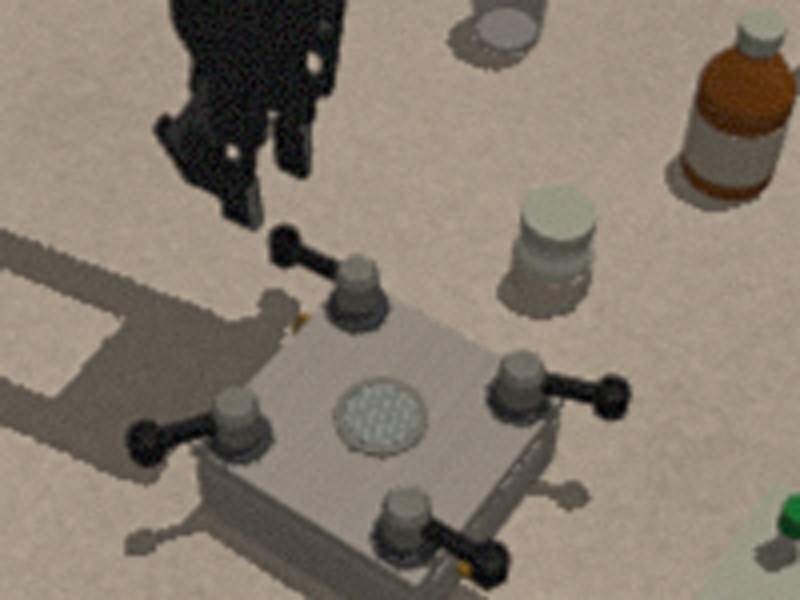

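Levers a (610,397) and c (150,440) have turned, b (285,245) lies under the gripper, the jar is untouched.

```bash

python3 - <<'E'
from h import *
for k,u,v,hu,hv in(("a",610,397,521,362),("c",148,441,236,402),("b",285,243,357,270),("d",489,560,406,502)):
    K=ray("scene",220+u/4,110+v/4,.094);H=ray("scene",220+hu/4,110+hv/4,.104);d=K-H
    print(k,"turn",w(A0[k]-atan2(d[1],d[0])),np.hypot(d[0],d[1]))
E
python3 -m handwheel '[{"tx":0.2,"ty":0.4,"tz":1.5,"twist":0.03},{"tx":0.1,"ty":0.3,"tz":1.6,"twist":0},{"tx":0.1,"ty":0.2,"tz":1.0,"twist":0},{"tx":0,"ty":0,"tz":0.3,"twist":0}]' >/dev/null
python3 s.py b
```

```text
a turn 1.269610262665628 0.05000768790904991
c turn 0.5747087763359353 0.048855469276281684
b turn -0.02104853924494776 0.05067939805659039
d turn -0.03304377622783328 0.0492261958385681
t11.47 [0.477  0.1489 0.1076] yaw 1.568 F [ 0.46  0.3  -0.43] w0.0399 q6 -1.48
polar r 0.0460 ang -3.107 yaw-implied ang 3.139 Ft 0.30 Frad(in) 0.46 turn est -0.03
>> overrot 0.154 turn -0.151  F_knob -0.22  radslide -3.4mm q6 -1.48
```

```bash

python3 -m handwheel '[{"tx":0.4,"ty":-0.3,"tz":0.3,"twist":0},{"tx":0.4,"ty":0,"tz":0.1,"twist":0.03},{"tx":0.4,"ty":0,"tz":0,"twist":0.05}]' >/dev/null
python3 s.py b
python3 -m handwheel '[{"tx":0.3,"ty":0.04,"tz":0,"twist":0.05},{"tx":0.3,"ty":0.04,"tz":0,"twist":0.05}]' >/dev/null
python3 s.py b
```

```text
t11.72 [0.4734 0.16   0.1023] yaw 1.483 F [ 2.12 -2.15  0.48] w0.0401 q6 -1.37
polar r 0.0505 ang 2.952 yaw-implied ang 3.054 Ft -1.95 Frad(in) 2.30 turn est 0.19
>> overrot 0.018 turn 0.070  F_knob 1.99  radslide 0.2mm q6 -1.37
t11.88 [0.4744 0.1656 0.1025] yaw 1.377 F [ 0.75 -2.21 -1.87] w0.0400 q6 -1.25
polar r 0.0509 ang 2.841 yaw-implied ang 2.948 Ft -2.02 Frad(in) 1.16 turn est 0.30
>> overrot 0.012 turn 0.182  F_knob 2.04  radslide 0.6mm q6 -1.25
```

```bash

python3 -m handwheel '[{"tx":0.4,"ty":0.06,"tz":0,"twist":0.07},{"tx":0.4,"ty":0.06,"tz":0,"twist":0.07}]' >/dev/null
python3 s.py b
python3 -m handwheel '[{"tx":0.4,"ty":0.06,"tz":0,"twist":0.07},{"tx":0.4,"ty":0.06,"tz":0,"twist":0.07}]' >/dev/null
python3 s.py b
```

```text
t12.05 [0.4765 0.1724 0.1028] yaw 1.230 F [-0.03 -2.59 -1.24] w0.0401 q6 -1.08
polar r 0.0514 ang 2.701 yaw-implied ang 2.801 Ft -2.45 Frad(in) 0.83 turn est 0.44
>> overrot 0.019 turn 0.322  F_knob 2.47  radslide 1.1mm q6 -1.08
t12.22 [0.4796 0.1789 0.1031] yaw 1.082 F [ 0.02 -2.09 -2.32] w0.0400 q6 -0.92
polar r 0.0519 ang 2.563 yaw-implied ang 2.653 Ft -1.84 Frad(in) 1.00 turn est 0.58
>> overrot 0.027 turn 0.462  F_knob 1.86  radslide 1.7mm q6 -0.92
```

```bash

python3 -m handwheel '[{"tx":0.4,"ty":0.1,"tz":0,"twist":0.06},{"tx":0.4,"ty":0.1,"tz":0,"twist":0.06}]' >/dev/null
python3 s.py b
python3 -m handwheel '[{"tx":0.4,"ty":0.1,"tz":0,"twist":0.06},{"tx":0.4,"ty":0.1,"tz":0,"twist":0.06}]' >/dev/null
python3 s.py b
```

```text
t12.38 [0.4836 0.1843 0.1031] yaw 0.954 F [-0.54 -2.13 -3.01] w0.0398 q6 -0.78
polar r 0.0519 ang 2.433 yaw-implied ang 2.525 Ft -2.05 Frad(in) 0.80 turn est 0.71
>> overrot 0.023 turn 0.594  F_knob 2.07  radslide 1.7mm q6 -0.78
t12.55 [0.488  0.1888 0.1029] yaw 0.827 F [-2.04 -1.83 -2.09] w0.0403 q6 -0.64
polar r 0.0519 ang 2.310 yaw-implied ang 2.398 Ft -2.73 Frad(in) -0.26 turn est 0.83
>> overrot 0.032 turn 0.712  F_knob 2.72  radslide 1.7mm q6 -0.64
```

```bash

python3 -m handwheel '[{"tx":0.4,"ty":0.1,"tz":0,"twist":0.06},{"tx":0.4,"ty":0.1,"tz":0,"twist":0.06}]' >/dev/null
python3 s.py b
python3 -m handwheel '[{"tx":0.4,"ty":0.1,"tz":0,"twist":0.06},{"tx":0.4,"ty":0.1,"tz":0,"twist":0.06}]' >/dev/null
python3 s.py b
```

```text
t12.72 [0.4929 0.1926 0.1026] yaw 0.700 F [-1.5  -1.09 -1.31] w0.0403 q6 -0.51
polar r 0.0517 ang 2.192 yaw-implied ang 2.270 Ft -1.85 Frad(in) -0.13 turn est 0.95
>> overrot 0.042 turn 0.829  F_knob 1.84  radslide 1.6mm q6 -0.51
t12.88 [0.498  0.1952 0.1022] yaw 0.572 F [-1.35 -2.36 -1.67] w0.0402 q6 -0.38
polar r 0.0512 ang 2.081 yaw-implied ang 2.143 Ft -2.42 Frad(in) 1.25 turn est 1.06
>> overrot 0.059 turn 0.939  F_knob 2.49  radslide 1.2mm q6 -0.38
```

```bash

python3 -m handwheel '[{"tx":0.4,"ty":0.06,"tz":0,"twist":0.05},{"tx":0.4,"ty":0.06,"tz":0,"twist":0.06}]' >/dev/null
python3 s.py b
python3 -m handwheel '[{"tx":0.4,"ty":0.06,"tz":0,"twist":0.06},{"tx":0.4,"ty":0.06,"tz":0,"twist":0.06}]' >/dev/null
python3 s.py b
```

```text
t13.05 [0.5027 0.1972 0.1017] yaw 0.456 F [-1.64 -2.83 -2.04] w0.0403 q6 -0.26
polar r 0.0509 ang 1.980 yaw-implied ang 2.027 Ft -2.72 Frad(in) 1.82 turn est 1.16
>> overrot 0.076 turn 1.039  F_knob 2.85  radslide 1.0mm q6 -0.26
t13.22 [0.5075 0.1982 0.1011] yaw 0.329 F [-3.86 -2.85  0.47] w0.0396 q6 -0.13
polar r 0.0502 ang 1.885 yaw-implied ang 1.900 Ft -4.57 Frad(in) 1.45 turn est 1.26
>> overrot 0.102 turn 1.140  F_knob 4.70  radslide 0.4mm q6 -0.13
```

```bash

python3 -m handwheel '[{"tx":0.4,"ty":0.06,"tz":0,"twist":0.05},{"tx":0.4,"ty":0.06,"tz":0,"twist":0.06}]' >/dev/null
python3 s.py b
```

```text
t13.38 [0.5117 0.1986 0.1006] yaw 0.212 F [-4.24 -1.75  1.85] w0.0399 q6 -0.01
polar r 0.0494 ang 1.801 yaw-implied ang 1.783 Ft -4.51 Frad(in) 0.82 turn est 1.34
>> overrot 0.138 turn 1.221  F_knob 4.58  radslide -0.1mm q6 -0.01
```

```bash

python3 -m handwheel '[{"tx":0.4,"ty":-0.03,"tz":0,"twist":0.0}]' >/dev/null
python3 s.py b | tail -1
python3 -m handwheel '[{"tx":0.35,"ty":-0.03,"tz":0,"twist":0.02}]' >/dev/null
python3 s.py b
```

```text
>> overrot 0.107 turn 1.255  F_knob 5.88  radslide 0.3mm q6 -0.01
t13.55 [0.5151 0.2004 0.1001] yaw 0.190 F [-3.7  -2.95  1.17] w0.0401 q6 0.01
polar r 0.0505 ang 1.728 yaw-implied ang 1.760 Ft -4.19 Frad(in) 2.20 turn est 1.41
>> overrot 0.088 turn 1.293  F_knob 4.37  radslide 0.7mm q6 0.01
```

```bash

python3 -m handwheel '[{"tx":0.35,"ty":0.02,"tz":0,"twist":0.02}]' >/dev/null
python3 s.py b | tail -1
python3 -m handwheel '[{"tx":0.35,"ty":0.02,"tz":0,"twist":0.03}]' >/dev/null
python3 s.py b
```

```text
>> overrot 0.074 turn 1.328  F_knob 5.77  radslide 0.8mm q6 0.03
t13.72 [0.5186 0.2012 0.0997] yaw 0.139 F [-5.64 -1.25  2.37] w0.0401 q6 0.06
polar r 0.0509 ang 1.657 yaw-implied ang 1.710 Ft -5.76 Frad(in) 0.45 turn est 1.48
>> overrot 0.067 turn 1.365  F_knob 5.78  radslide 0.9mm q6 0.06
```

```bash

python3 -m handwheel '[{"tx":-0.7,"ty":0,"tz":0,"twist":0},{"tx":0,"ty":0,"tz":-3,"twist":0},{"tx":0,"ty":0,"tz":-2.3,"twist":0}]' >/dev/null
python3 - <<'E'
from h import *
show("b");print(env.state()["eef_rot"].round(3));p,y=knob("d",0,lead=0.0);plan([*p,.15],y,n=13)
E
```

```text
t13.97 [0.5092 0.2016 0.1493] yaw 0.140 F [0.89 0.82 0.21] w0.0399 q6 0.06
polar r 0.0529 ang 1.835 yaw-implied ang 1.711 Ft 0.99 Frad(in) -0.69 turn est 1.31
[ 0.015  0.997  0.07  -0.014]
q6-> -1.67 n 13
{"tx": 1.15, "ty": 1.41, "tz": -0.01, "twist": -0.111}
{"tx": 0.99, "ty": 1.53, "tz": -0.01, "twist": -0.111}
{"tx": 0.81, "ty": 1.63, "tz": -0.01, "twist": -0.111}
{"tx": 0.63, "ty": 1.71, "tz": -0.01, "twist": -0.111}
{"tx": 0.43, "ty": 1.77, "tz": -0.01, "twist": -0.111}
{"tx": 0.23, "ty": 1.81, "tz": -0.01, "twist": -0.111}
{"tx": 0.03, "ty": 1.82, "tz": -0.01, "twist": -0.111}
{"tx": -0.17, "ty": 1.81, "tz": -0.01, "twist": -0.111}
{"tx": -0.37, "ty": 1.78, "tz": -0.01, "twist": -0.111}
{"tx": -0.57, "ty": 1.73, "tz": -0.01, "twist": -0.111}
{"tx": -0.75, "ty": 1.66, "tz": -0.01, "twist": -0.111}
{"tx": -0.93, "ty": 1.57, "tz": -0.01, "twist": -0.111}
{"tx": -1.1, "ty": 1.45, "tz": -0.01, "twist": -0.111}
```

```bash

python3 -m handwheel '[{"tx":1.1,"ty":1.4,"tz":-0.1,"twist":-0.11},{"tx":1.0,"ty":1.5,"tz":-0.1,"twist":-0.11},{"tx":0.8,"ty":1.6,"tz":0,"twist":-0.11},{"tx":0.6,"ty":1.7,"tz":0,"twist":-0.11},{"tx":0.4,"ty":1.8,"tz":0,"twist":-0.11},{"tx":0.2,"ty":1.8,"tz":0,"twist":-0.11},{"tx":0,"ty":1.8,"tz":0,"twist":-0.11},{"tx":-0.2,"ty":1.8,"tz":0,"twist":-0.11},{"tx":-0.4,"ty":1.8,"tz":0,"twist":-0.11},{"tx":-0.6,"ty":1.7,"tz":0,"twist":-0.11}]' >/dev/null
python3 - <<'E'
from h import *
show("d");p,y=knob("d",0,lead=0.0);plan([*p,.15],y,n=3)
E
```

```text
t14.80 [0.6499 0.0808 0.165 ] yaw 1.310 F [0.78 0.19 0.07] w0.0399 q6 -1.33
polar r 0.0437 ang 1.173 yaw-implied ang -0.261 Ft -0.38 Frad(in) -0.71 turn est -1.17
q6-> -1.67 n 3
{"tx": -1.01, "ty": 1.41, "tz": 0.5, "twist": -0.09}
{"tx": -1.14, "ty": 1.31, "tz": 0.5, "twist": -0.09}
{"tx": -1.25, "ty": 1.21, "tz": 0.5, "twist": -0.09}
```

```bash

python3 -m handwheel '[{"tx":-1.0,"ty":1.4,"tz":0.5,"twist":-0.09},{"tx":-1.0,"ty":1.1,"tz":0.5,"twist":-0.09},{"tx":-0.6,"ty":0.6,"tz":0.5,"twist":-0.06},{"tx":0,"ty":0,"tz":0,"twist":0}]' >/dev/null
python3 - <<'E'
from h import *
show("d");p,y=knob("d",0,lead=0.0);plan([*p,.104],y,n=3)
E
```

```text
t15.13 [0.6807 0.0449 0.1525] yaw 1.570 F [-0.37  0.08 -0.8 ] w0.0401 q6 -1.64
polar r 0.0479 ang 0.092 yaw-implied ang -0.001 Ft -0.08 Frad(in) 0.37 turn est -0.09
q6-> -1.67 n 3
{"tx": -0.15, "ty": 0.08, "tz": 1.62, "twist": -0.003}
{"tx": -0.15, "ty": 0.08, "tz": 1.62, "twist": -0.003}
{"tx": -0.15, "ty": 0.08, "tz": 1.62, "twist": -0.003}
```

```bash

python3 -m handwheel '[{"tx":-0.2,"ty":0.1,"tz":1.6,"twist":0},{"tx":-0.1,"ty":0.1,"tz":1.6,"twist":0},{"tx":-0.1,"ty":0,"tz":1.2,"twist":0},{"tx":0,"ty":0,"tz":0.3,"twist":0}]' >/dev/null
python3 s.py d
```

```text
t15.47 [0.6843 0.0403 0.1074] yaw 1.565 F [-0.82  0.28 -0.54] w0.0400 q6 -1.64
polar r 0.0513 ang -0.004 yaw-implied ang -0.005 Ft -0.28 Frad(in) 0.82 turn est 0.00
>> overrot 0.121 turn -0.116  F_knob 0.37  radslide 1.7mm q6 -1.64
```

```bash

python3 -m handwheel '[{"tx":-0.4,"ty":0,"tz":0.3,"twist":0.02},{"tx":-0.4,"ty":-0.04,"tz":0.1,"twist":0.05},{"tx":-0.4,"ty":-0.04,"tz":0,"twist":0.06}]' >/dev/null
python3 s.py d
python3 -m handwheel '[{"tx":-0.4,"ty":-0.06,"tz":0,"twist":0.06},{"tx":-0.4,"ty":-0.06,"tz":0,"twist":0.06}]' >/dev/null
python3 s.py d
```

```text
t15.72 [0.682  0.0301 0.1033] yaw 1.431 F [ 1.16  2.01 -0.41] w0.0401 q6 -1.53
polar r 0.0501 ang -0.208 yaw-implied ang -0.140 Ft -2.15 Frad(in) -0.87 turn est 0.21
>> overrot 0.052 turn 0.088  F_knob 2.10  radslide 0.1mm q6 -1.53
t15.88 [0.6796 0.024  0.104 ] yaw 1.302 F [ 1.42  2.01 -1.51] w0.0400 q6 -1.41
polar r 0.0494 ang -0.340 yaw-implied ang -0.268 Ft -2.32 Frad(in) -0.84 turn est 0.34
>> overrot 0.049 turn 0.219  F_knob 2.27  radslide -0.6mm q6 -1.41
```

```bash

python3 -m handwheel '[{"tx":-0.4,"ty":-0.03,"tz":0.05,"twist":0.06},{"tx":-0.4,"ty":-0.03,"tz":0.05,"twist":0.06}]' >/dev/null
python3 s.py d
python3 -m handwheel '[{"tx":-0.4,"ty":-0.03,"tz":0.05,"twist":0.06},{"tx":-0.4,"ty":-0.03,"tz":0.05,"twist":0.06}]' >/dev/null
python3 s.py d
```

```text
t16.05 [0.6769 0.0182 0.1041] yaw 1.174 F [ 1.57  2.48 -2.18] w0.0402 q6 -1.29
polar r 0.0493 ang -0.471 yaw-implied ang -0.397 Ft -2.89 Frad(in) -0.50 turn est 0.47
>> overrot 0.050 turn 0.347  F_knob 2.86  radslide -0.8mm q6 -1.29
t16.22 [0.6735 0.0126 0.1041] yaw 1.046 F [ 1.    2.38 -1.69] w0.0401 q6 -1.18
polar r 0.0492 ang -0.604 yaw-implied ang -0.525 Ft -2.56 Frad(in) 0.33 turn est 0.60
>> overrot 0.044 turn 0.481  F_knob 2.57  radslide -0.9mm q6 -1.18
```

```bash

python3 -m handwheel '[{"tx":-0.4,"ty":-0.01,"tz":0.05,"twist":0.06},{"tx":-0.4,"ty":-0.02,"tz":0.05,"twist":0.06}]' >/dev/null
python3 s.py d
python3 -m handwheel '[{"tx":-0.4,"ty":-0.02,"tz":0.05,"twist":0.06},{"tx":-0.4,"ty":-0.02,"tz":0.05,"twist":0.06}]' >/dev/null
python3 s.py d
```

```text
t16.38 [0.6695 0.0074 0.1041] yaw 0.918 F [ 1.24  1.66 -1.72] w0.0396 q6 -1.06
polar r 0.0493 ang -0.737 yaw-implied ang -0.653 Ft -2.07 Frad(in) 0.03 turn est 0.74
>> overrot 0.033 turn 0.620  F_knob 2.07  radslide -0.9mm q6 -1.06
t16.55 [0.6648 0.0029 0.1041] yaw 0.789 F [ 1.46  2.62 -2.56] w0.0402 q6 -0.94
polar r 0.0492 ang -0.869 yaw-implied ang -0.782 Ft -2.89 Frad(in) 0.81 turn est 0.87
>> overrot 0.036 turn 0.746  F_knob 2.92  radslide -0.9mm q6 -0.94
```

```bash

python3 -m handwheel '[{"tx":-0.4,"ty":-0.02,"tz":0.05,"twist":0.06},{"tx":-0.4,"ty":-0.02,"tz":0.05,"twist":0.06}]' >/dev/null
python3 s.py d
python3 -m handwheel '[{"tx":-0.4,"ty":-0.02,"tz":0.05,"twist":0.05},{"tx":-0.4,"ty":-0.02,"tz":0.05,"twist":0.06}]' >/dev/null
python3 s.py d
```

```text
t16.72 [ 0.6598 -0.0007  0.104 ] yaw 0.661 F [ 3.54  3.13 -2.53] w0.0397 q6 -0.82
polar r 0.0491 ang -0.995 yaw-implied ang -0.910 Ft -4.72 Frad(in) 0.29 turn est 0.99
>> overrot 0.034 turn 0.876  F_knob 4.72  radslide -1.0mm q6 -0.82
t16.88 [ 0.6548 -0.0034  0.1039] yaw 0.543 F [ 4.16  2.99 -3.95] w0.0400 q6 -0.71
polar r 0.0490 ang -1.110 yaw-implied ang -1.028 Ft -5.10 Frad(in) 0.41 turn est 1.11
>> overrot 0.040 turn 0.988  F_knob 5.12  radslide -1.1mm q6 -0.71
```

```bash

python3 -m handwheel '[{"tx":-0.35,"ty":0,"tz":0.05,"twist":0.04}]' >/dev/null
python3 s.py d | tail -1
python3 -m handwheel '[{"tx":-0.3,"ty":0,"tz":0.05,"twist":0.04}]' >/dev/null
python3 s.py d
```

```text
>> overrot 0.038 turn 1.035  F_knob 5.99  radslide -1.1mm q6 -0.67
t17.05 [ 0.6511 -0.0049  0.1039] yaw 0.455 F [ 4.18  2.88 -4.43] w0.0400 q6 -0.63
polar r 0.0489 ang -1.191 yaw-implied ang -1.116 Ft -5.02 Frad(in) 0.75 turn est 1.19
>> overrot 0.047 turn 1.069  F_knob 5.05  radslide -1.2mm q6 -0.63
```

```bash

python3 -m handwheel '[{"tx":-0.35,"ty":0,"tz":0.05,"twist":0.03}]' >/dev/null
python3 s.py d | tail -1
python3 -m handwheel '[{"tx":0.7,"ty":0,"tz":0,"twist":0},{"tx":0,"ty":0,"tz":-3,"twist":0},{"tx":0,"ty":0,"tz":-2.3,"twist":0}]' >/dev/null
python3 - <<'E'
from h import *
show("d");print(env.state()["eef_rot"].round(3))
E
```

```text
>> overrot 0.040 turn 1.109  F_knob 6.52  radslide -1.2mm q6 -0.60
t17.38 [ 0.6507 -0.001   0.1542] yaw 0.419 F [ 0.34 -0.36  0.71] w0.0401 q6 -0.59
polar r 0.0451 ang -1.167 yaw-implied ang -1.152 Ft -0.16 Frad(in) -0.47 turn est 1.17
[0.008 0.978 0.208 0.019]
```

```bash
sed -i 's/SG=dict(a=1,b=1/SG=dict(a=-1,b=1/' h.py
python3 - <<'E'
from h import *
p,y=knob("a",pi/2-1.28,lead=0.0);print(p,y);plan([*p,.15],y,n=13)
E
```

```text
[0.68090079 0.16483576] 1.861592653589793
q6-> -1.78 n 13
{"tx": 0.73, "ty": -1.07, "tz": 0.03, "twist": -0.111}
{"tx": 0.84, "ty": -0.98, "tz": 0.03, "twist": -0.111}
{"tx": 0.95, "ty": -0.88, "tz": 0.03, "twist": -0.111}
{"tx": 1.04, "ty": -0.77, "tz": 0.03, "twist": -0.111}
{"tx": 1.12, "ty": -0.65, "tz": 0.03, "twist": -0.111}
{"tx": 1.19, "ty": -0.52, "tz": 0.03, "twist": -0.111}
{"tx": 1.24, "ty": -0.39, "tz": 0.03, "twist": -0.111}
{"tx": 1.27, "ty": -0.25, "tz": 0.03, "twist": -0.111}
{"tx": 1.29, "ty": -0.11, "tz": 0.03, "twist": -0.111}
{"tx": 1.3, "ty": 0.04, "tz": 0.03, "twist": -0.111}
{"tx": 1.28, "ty": 0.18, "tz": 0.03, "twist": -0.111}
{"tx": 1.26, "ty": 0.32, "tz": 0.03, "twist": -0.111}
{"tx": 1.21, "ty": 0.46, "tz": 0.03, "twist": -0.111}
```

```bash

python3 -m handwheel '[{"tx":0.7,"ty":-1.1,"tz":-0.1,"twist":-0.12},{"tx":0.8,"ty":-1.0,"tz":0,"twist":-0.12},{"tx":0.9,"ty":-0.9,"tz":0,"twist":-0.12},{"tx":1.0,"ty":-0.8,"tz":0,"twist":-0.12},{"tx":1.1,"ty":-0.7,"tz":0,"twist":-0.12},{"tx":1.2,"ty":-0.5,"tz":0,"twist":-0.12},{"tx":1.2,"ty":-0.4,"tz":0,"twist":-0.12},{"tx":1.3,"ty":-0.2,"tz":0,"twist":-0.12},{"tx":1.3,"ty":-0.1,"tz":0,"twist":-0.12},{"tx":1.3,"ty":0,"tz":0,"twist":-0.12}]' >/dev/null
python3 - <<'E'
from h import *
show("a")
p,y=knob("a",pi/2-1.28,lead=0.0);plan([*p,.15],y,n=2)
E
```

```text
t18.22 [0.6736 0.1323 0.1715] yaw 1.662 F [ 0.48 -0.57  0.04] w0.0399 q6 -1.62
polar r 0.0445 ang -0.422 yaw-implied ang 0.091 Ft 0.62 Frad(in) -0.42 turn est 1.99
q6-> -1.78 n 2
{"tx": 1.59, "ty": 0.51, "tz": 1.08, "twist": -0.102}
{"tx": 1.53, "ty": 0.67, "tz": 1.08, "twist": -0.102}
```

```bash

python3 -m handwheel '[{"tx":1.3,"ty":0.5,"tz":1.0,"twist":-0.1},{"tx":1.0,"ty":0.5,"tz":1.0,"twist":-0.1},{"tx":0,"ty":0,"tz":0,"twist":0}]' >/dev/null
python3 - <<'E'
from h import *
import cv2
show("a")
p,y=knob("a",pi/2-1.28,lead=0.0);plan([*p,.099],y,n=3)
im=env.snapshot("scene");cv2.imwrite("pics/s4.png",cv2.resize(im[110:260,220:420,::-1],None,fx=4,fy=4,interpolation=cv2.INTER_CUBIC))
E
```

```text
t18.47 [0.6833 0.1613 0.1547] yaw 1.880 F [-0.33 -0.04 -1.12] w0.0399 q6 -1.79
polar r 0.0515 ang 0.212 yaw-implied ang 0.309 Ft -0.06 Frad(in) 0.33 turn est 1.36
q6-> -1.78 n 3
{"tx": 0.14, "ty": -0.04, "tz": 1.86, "twist": 0.004}
{"tx": 0.14, "ty": -0.04, "tz": 1.86, "twist": 0.004}
{"tx": 0.13, "ty": -0.04, "tz": 1.86, "twist": 0.004}
```

View pics/s4.png

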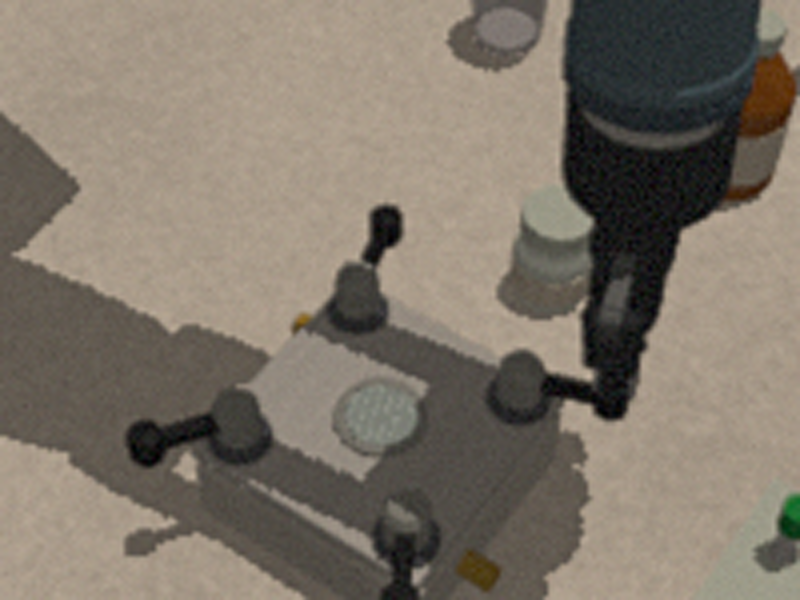

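Knob a is under the gripper (612,405); b (385,225), c (148,440), d (400,590). Bystanders in place. Descending.

```bash

python3 - <<'E'
from h import *
for k,u,v,hu,hv in(("b",386,222,357,276),("c",148,440,238,403)):
    K=ray("scene",220+u/4,110+v/4,.094);H=ray("scene",220+hu/4,110+hv/4,.104);d=K-H
    print(k,"turn",w(A0[k]-atan2(d[1],d[0])),np.hypot(d[0],d[1]))
E
python3 -m handwheel '[{"tx":0.2,"ty":0,"tz":1.8,"twist":0},{"tx":0.1,"ty":0,"tz":1.6,"twist":0},{"tx":0.1,"ty":0,"tz":1.4,"twist":0},{"tx":0,"ty":0,"tz":0.4,"twist":0}]' >/dev/null
python3 s.py a
```

```text
b turn 1.2666419429163103 0.05203246160031697
c turn 0.6069166936581003 0.04947873844596794
t18.85 [0.689  0.1624 0.1087] yaw 1.861 F [-1.2   0.22 -0.38] w0.0400 q6 -1.77
polar r 0.0572 ang 0.209 yaw-implied ang 0.290 Ft -0.56 Frad(in) 1.09 turn est 1.36
>> overrot 0.028 turn 1.253  F_knob 0.59  radslide 7.1mm q6 -1.77
```

```bash

python3 -m handwheel '[{"tx":0,"ty":-0.6,"tz":0.8,"twist":0},{"tx":0,"ty":-0.1,"tz":0.3,"twist":0},{"tx":-0.3,"ty":0,"tz":0,"twist":0}]' >/dev/null
python3 s.py a
```

```text
t19.10 [0.6844 0.1569 0.0986] yaw 1.852 F [ 2.36  9.1  -2.33] w0.0403 q6 -1.77
polar r 0.0518 ang 0.124 yaw-implied ang 0.282 Ft -8.09 Frad(in) -4.79 turn est 1.45
>> overrot -0.039 turn 1.329  F_knob 8.27  radslide 1.2mm q6 -1.77
```

```bash

python3 -m handwheel '[{"tx":-0.3,"ty":-0.02,"tz":0,"twist":0.04}]' >/dev/null
python3 s.py a |tail -1
python3 -m handwheel '[{"tx":-0.3,"ty":-0.02,"tz":0,"twist":0.04}]' >/dev/null
python3 s.py a
```

```text
>> overrot -0.042 turn 1.372  F_knob 5.82  radslide 1.3mm q6 -1.73
t19.27 [0.6844 0.1533 0.099 ] yaw 1.768 F [-0.67  7.7  -5.59] w0.0399 q6 -1.70
polar r 0.0515 ang 0.054 yaw-implied ang 0.197 Ft -7.68 Frad(in) -0.85 turn est 1.52
>> overrot -0.027 turn 1.401  F_knob 7.70  radslide 1.0mm q6 -1.70
```

```bash

python3 -m handwheel '[{"tx":-0.3,"ty":-0.04,"tz":0.05,"twist":0.05},{"tx":-0.3,"ty":-0.04,"tz":0.05,"twist":0.05}]' >/dev/null
python3 s.py a |tail -1
python3 -m handwheel '[{"tx":-0.35,"ty":-0.04,"tz":0.05,"twist":0.04},{"tx":-0.35,"ty":-0.04,"tz":0.05,"twist":0.04}]' >/dev/null
python3 s.py a
```

```text
>> overrot 0.018 turn 1.463  F_knob 7.72  radslide 0.4mm q6 -1.60
t19.60 [0.6829 0.1466 0.0981] yaw 1.574 F [ 0.36  7.4  -4.38] w0.0400 q6 -1.52
polar r 0.0501 ang -0.078 yaw-implied ang 0.003 Ft -7.39 Frad(in) -0.38 turn est 1.65
>> overrot 0.038 turn 1.529  F_knob 7.37  radslide -0.0mm q6 -1.52
```

```bash

python3 -m handwheel '[{"tx":-0.45,"ty":0.0,"tz":0.05,"twist":0.03},{"tx":-0.45,"ty":0,"tz":0.05,"twist":0.04}]' >/dev/null
python3 s.py a |tail -1
python3 -m handwheel '[{"tx":-0.45,"ty":0,"tz":0.05,"twist":0.05},{"tx":-0.45,"ty":0,"tz":0.05,"twist":0.05}]' >/dev/null
python3 s.py a
```

```text
>> overrot 0.017 turn 1.627  F_knob 8.53  radslide 0.2mm q6 -1.46
t19.93 [0.6814 0.1371 0.097 ] yaw 1.392 F [ 0.39  9.19 -5.48] w0.0402 q6 -1.37
polar r 0.0503 ang -0.270 yaw-implied ang -0.179 Ft -9.11 Frad(in) 1.25 turn est 1.84
>> overrot 0.031 turn 1.719  F_knob 9.15  radslide 0.1mm q6 -1.37
```

```bash

python3 -m handwheel '[{"tx":-0.4,"ty":0.0,"tz":0.05,"twist":0.03}]' >/dev/null
python3 s.py a |tail -1
python3 -m handwheel '[{"tx":-0.4,"ty":0,"tz":0.05,"twist":0.04}]' >/dev/null
python3 s.py a
```

```text
>> overrot 0.022 turn 1.761  F_knob 9.83  radslide 0.1mm q6 -1.34
t20.10 [0.6802 0.1334 0.0966] yaw 1.315 F [ 1.02  9.37 -4.36] w0.0400 q6 -1.31
polar r 0.0502 ang -0.348 yaw-implied ang -0.255 Ft -9.33 Frad(in) 1.38 turn est 1.92
>> overrot 0.028 turn 1.799  F_knob 9.36  radslide 0.0mm q6 -1.31
```

```bash

python3 -m handwheel '[{"tx":-0.4,"ty":0.0,"tz":0.05,"twist":0.03}]' >/dev/null
python3 s.py a |tail -1
python3 -m handwheel '[{"tx":-0.4,"ty":0,"tz":0.05,"twist":0.04}]' >/dev/null
python3 s.py a
```

```text
>> overrot 0.023 turn 1.837  F_knob 10.52  radslide -0.0mm q6 -1.28
t20.27 [0.6788 0.1303 0.0962] yaw 1.239 F [ 1.67  9.11 -5.39] w0.0402 q6 -1.24
polar r 0.0500 ang -0.415 yaw-implied ang -0.331 Ft -9.16 Frad(in) 1.39 turn est 1.99
>> overrot 0.039 turn 1.863  F_knob 9.20  radslide -0.1mm q6 -1.24
```

```bash

python3 -m handwheel '[{"tx":-0.4,"ty":0.0,"tz":0.05,"twist":0.03}]' >/dev/null
python3 s.py a |tail -1
```

```text
>> overrot 0.035 turn 1.900  F_knob 10.00  radslide -0.1mm q6 -1.22
```

```bash

python3 -m handwheel '[{"tx":-0.4,"ty":0.0,"tz":0.05,"twist":0.03}]' >/dev/null
python3 s.py a |tail -1
python3 -m handwheel '[{"tx":-0.4,"ty":0,"tz":0.05,"twist":0.04}]' >/dev/null
python3 s.py a|tail -1
```

```text
>> overrot 0.035 turn 1.933  F_knob 10.49  radslide -0.1mm q6 -1.19
>> overrot 0.044 turn 1.967  F_knob 9.12  radslide -0.2mm q6 -1.15
```

```bash

python3 -m handwheel '[{"tx":-0.4,"ty":0.0,"tz":0.05,"twist":0.03}]' >/dev/null
python3 s.py a |tail -1
```

```text
>> overrot 0.044 turn 2.000  F_knob 11.16  radslide -0.3mm q6 -1.13
```

```bash

python3 -m handwheel '[{"tx":-0.4,"ty":0.0,"tz":0.05,"twist":0.03}]' >/dev/null
python3 s.py a |tail -1
python3 -m handwheel '[{"tx":-0.4,"ty":0,"tz":0.05,"twist":0.03}]' >/dev/null
python3 s.py a
```

```text
>> overrot 0.049 turn 2.028  F_knob 12.23  radslide -0.3mm q6 -1.10
t20.77 [0.6737 0.1218 0.0952] yaw 1.032 F [ 3.69  8.84 -5.37] w0.0401 q6 -1.08
polar r 0.0498 ang -0.614 yaw-implied ang -0.539 Ft -9.48 Frad(in) 1.37 turn est 2.18
>> overrot 0.046 turn 2.063  F_knob 9.53  radslide -0.3mm q6 -1.08
```

```bash

python3 -m handwheel '[{"tx":-0.4,"ty":0.0,"tz":0.05,"twist":0.03}]' >/dev/null
python3 s.py a |tail -1
python3 -m handwheel '[{"tx":-0.4,"ty":0,"tz":0.05,"twist":0.03}]' >/dev/null
python3 s.py a |tail -1
```

```text
>> overrot 0.046 turn 2.096  F_knob 10.84  radslide -0.4mm q6 -1.05
>> overrot 0.052 turn 2.123  F_knob 10.64  radslide -0.4mm q6 -1.02
```

```bash

python3 -m handwheel '[{"tx":-0.4,"ty":0.0,"tz":0.05,"twist":0.03}]' >/dev/null
python3 s.py a |tail -1
python3 -m handwheel '[{"tx":-0.4,"ty":0,"tz":0.05,"twist":0.03}]' >/dev/null
python3 s.py a |tail -1
```

```text
>> overrot 0.060 turn 2.149  F_knob 8.92  radslide -0.4mm q6 -1.00
>> overrot 0.055 turn 2.186  F_knob 10.64  radslide -0.3mm q6 -0.97
```

```bash

python3 -m handwheel '[{"tx":-0.45,"ty":0.0,"tz":0.05,"twist":0.03}]' >/dev/null
python3 s.py a |tail -1
python3 -m handwheel '[{"tx":-0.45,"ty":0,"tz":0.05,"twist":0.03}]' >/dev/null
python3 s.py a |tail -1
```

```text
>> overrot 0.050 turn 2.224  F_knob 11.66  radslide -0.3mm q6 -0.94
>> overrot 0.051 turn 2.256  F_knob 13.22  radslide -0.3mm q6 -0.92
```

```bash

python3 -m handwheel '[{"tx":-0.45,"ty":0.0,"tz":0.05,"twist":0.03}]' >/dev/null
python3 s.py a
```

```text
t21.35 [0.6663 0.1132 0.0947] yaw 0.801 F [ 5.73  9.28 -6.05] w0.0398 q6 -0.89
polar r 0.0500 ang -0.843 yaw-implied ang -0.769 Ft -10.65 Frad(in) 2.34 turn est 2.41
>> overrot 0.045 turn 2.296  F_knob 10.74  radslide -0.1mm q6 -0.89
```

```bash

python3 -m handwheel '[{"tx":0.7,"ty":0,"tz":0,"twist":0},{"tx":0,"ty":0,"tz":-3,"twist":0},{"tx":0,"ty":0,"tz":-2.6,"twist":0}]' >/dev/null
python3 - <<'E'
from h import *
show("a");print(env.state()["eef_rot"].round(3))
p,y=knob("c",-pi/2-.66,lead=0.0);print(p,y);plan([*p,.155],y)
E
```

```text
t21.60 [0.6638 0.1137 0.1486] yaw 0.797 F [1.76 0.3  1.27] w0.0400 q6 -0.87
polar r 0.0480 ang -0.875 yaw-implied ang -0.774 Ft -1.44 Frad(in) -1.05 turn est 2.45
[-0.018  0.92   0.387  0.062]
[0.49234416 0.00100039] -0.6600000000000001
q6-> 0.43 n 13
{"tx": -1.54, "ty": -0.34, "tz": -0.05, "twist": 0.115}
{"tx": -1.57, "ty": -0.16, "tz": -0.05, "twist": 0.115}
{"tx": -1.58, "ty": 0.02, "tz": -0.05, "twist": 0.115}
{"tx": -1.56, "ty": 0.21, "tz": -0.05, "twist": 0.115}
{"tx": -1.53, "ty": 0.38, "tz": -0.05, "twist": 0.115}
{"tx": -1.48, "ty": 0.56, "tz": -0.05, "twist": 0.115}
{"tx": -1.4, "ty": 0.72, "tz": -0.05, "twist": 0.115}
{"tx": -1.31, "ty": 0.88, "tz": -0.05, "twist": 0.115}
{"tx": -1.2, "ty": 1.02, "tz": -0.05, "twist": 0.115}
{"tx": -1.08, "ty": 1.15, "tz": -0.05, "twist": 0.115}
{"tx": -0.94, "ty": 1.27, "tz": -0.05, "twist": 0.115}
{"tx": -0.78, "ty": 1.37, "tz": -0.05, "twist": 0.115}
{"tx": -0.62, "ty": 1.45, "tz": -0.05, "twist": 0.115}
```

```bash
cat >> h.py <<'E'
from scipy.spatial.transform import Rotation as Rn
def plan(p1,yaw1,n=None):
    p,yaw,s=pose();d=np.array(p1)-p;q6=s["joint_positions"][5]
    r=hypot(p1[0],p1[1]);q1=atan2(p1[1],p1[0])-asin(.111/r);q6t=w(q1-yaw1)
    dy=(q1-s["joint_positions"][0])-(q6t-q6)
    if n is None:n=max(ceil(np.linalg.norm(d)/.040),ceil(abs(dy)/.12),1)
    q=s["eef_rot"];R=Rn.from_quat([q[1],q[2],q[3],q[0]])
    print("q6->",round(q6t,2),"n",n,"tilt",R.as_matrix()[:2,2].round(3))
    for i in range(n):
        t=R.inv().apply(d/n)*100
        print('{"tx":%.1f,"ty":%.1f,"tz":%.1f,"twist":%.2f},'%(*t,-dy/n),end="" if i<n-1 else "\n")
        R=R*Rn.from_rotvec([0,0,-dy/n])
E
python3 - <<'E'
from h import *
p,y=knob("c",-pi/2-.66,lead=0.0);plan([*p,.155],y)
E
```

```text
q6-> 0.43 n 13 tilt [0.1   0.082]
{"tx":-1.5,"ty":-0.3,"tz":-0.3,"twist":0.12},{"tx":-1.6,"ty":-0.2,"tz":-0.3,"twist":0.12},{"tx":-1.6,"ty":0.0,"tz":-0.3,"twist":0.12},{"tx":-1.5,"ty":0.2,"tz":-0.3,"twist":0.12},{"tx":-1.5,"ty":0.4,"tz":-0.3,"twist":0.12},{"tx":-1.5,"ty":0.5,"tz":-0.3,"twist":0.12},{"tx":-1.4,"ty":0.7,"tz":-0.3,"twist":0.12},{"tx":-1.3,"ty":0.9,"tz":-0.3,"twist":0.12},{"tx":-1.2,"ty":1.0,"tz":-0.3,"twist":0.12},{"tx":-1.1,"ty":1.1,"tz":-0.3,"twist":0.12},{"tx":-0.9,"ty":1.3,"tz":-0.3,"twist":0.12},{"tx":-0.8,"ty":1.4,"tz":-0.3,"twist":0.12},{"tx":-0.6,"ty":1.4,"tz":-0.3,"twist":0.12},
```

```bash

python3 -m handwheel '[{"tx":-1.5,"ty":-0.3,"tz":-0.3,"twist":0.12},{"tx":-1.6,"ty":-0.2,"tz":-0.3,"twist":0.12},{"tx":-1.6,"ty":0,"tz":-0.3,"twist":0.12},{"tx":-1.5,"ty":0.2,"tz":-0.3,"twist":0.12},{"tx":-1.5,"ty":0.4,"tz":-0.3,"twist":0.12},{"tx":-1.5,"ty":0.5,"tz":-0.3,"twist":0.12},{"tx":-1.4,"ty":0.7,"tz":-0.3,"twist":0.12},{"tx":-1.3,"ty":0.9,"tz":-0.3,"twist":0.12},{"tx":-1.2,"ty":1.0,"tz":-0.3,"twist":0.12},{"tx":-1.1,"ty":1.1,"tz":-0.3,"twist":0.12}]' >/dev/null
python3 - <<'E'
from h import *
show("c")
p,y=knob("c",-pi/2-.66,lead=0.0);plan([*p,.15],y,n=3)
E
```

```text
t22.43 [0.5363 0.0256 0.18  ] yaw -0.457 F [0.6  0.19 0.86] w0.0398 q6 0.17
polar r 0.0200 ang -0.841 yaw-implied ang -2.028 Ft -0.45 Frad(in) 0.44 turn est -0.73
q6-> 0.43 n 3 tilt [0.137 0.073]
{"tx":-1.0,"ty":1.5,"tz":0.7,"twist":0.09},{"tx":-0.9,"ty":1.6,"tz":0.7,"twist":0.09},{"tx":-0.8,"ty":1.6,"tz":0.7,"twist":0.09},
```

```bash

python3 -m handwheel '[{"tx":-1.0,"ty":1.4,"tz":0.7,"twist":0.09},{"tx":-0.8,"ty":1.2,"tz":0.7,"twist":0.09},{"tx":-0.3,"ty":0.6,"tz":0.4,"twist":0.03},{"tx":0,"ty":0,"tz":0,"twist":0}]' >/dev/null
python3 - <<'E'
from h import *
import cv2
show("c")
p,y=knob("c",-pi/2-.66,lead=0.0);plan([*p,.102],y,n=3)
im=env.snapshot("scene");cv2.imwrite("pics/s5.png",cv2.resize(im[110:260,220:420,::-1],None,fx=4,fy=4,interpolation=cv2.INTER_CUBIC))
E
```

```text
t22.77 [0.5055 0.0058 0.1622] yaw -0.685 F [-0.21  0.89 -0.66] w0.0401 q6 0.33
polar r 0.0389 ang -2.039 yaw-implied ang -2.256 Ft 0.73 Frad(in) 0.56 turn est 0.47
q6-> 0.43 n 3 tilt [0.146 0.068]
{"tx":-0.4,"ty":0.7,"tz":1.9,"twist":0.02},{"tx":-0.4,"ty":0.7,"tz":1.9,"twist":0.02},{"tx":-0.4,"ty":0.7,"tz":1.9,"twist":0.02},
```

View pics/s5.png

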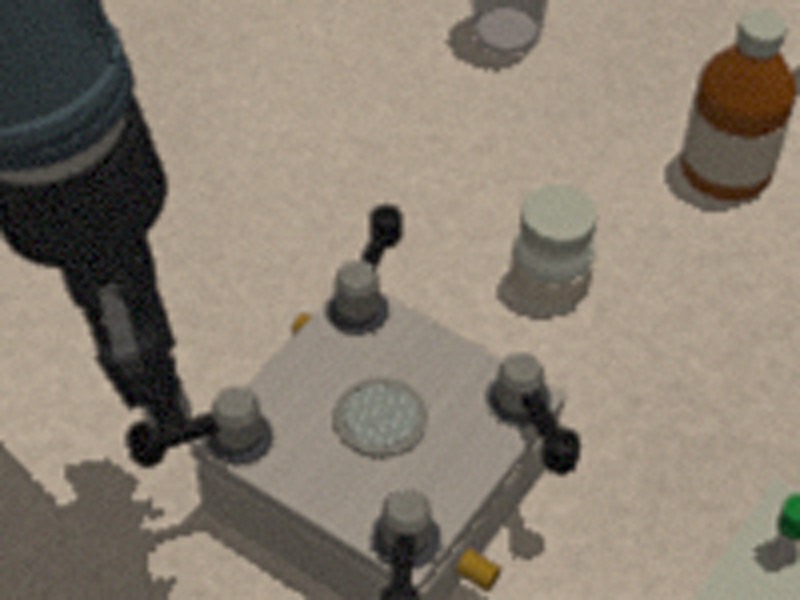

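```bash

python3 - <<'E'
from h import *
for k,u,v,hu,hv in(("a",561,447,521,365),):
    K=ray("scene",220+u/4,110+v/4,.088);H=ray("scene",220+hu/4,110+hv/4,.100);d=K-H
    print(k,"turn",w(A0[k]-atan2(d[1],d[0])),np.hypot(d[0],d[1]))
E
python3 -m handwheel '[{"tx":-0.3,"ty":0.8,"tz":1.0,"twist":0},{"tx":-0.3,"ty":0.7,"tz":1.5,"twist":0},{"tx":0,"ty":0.4,"tz":1.5,"twist":0},{"tx":0,"ty":0.2,"tz":0.8,"twist":0},{"tx":0,"ty":0,"tz":0,"twist":0}]' >/dev/null
python3 s.py c
```

```text
a turn 2.1086807595700288 0.04885257754864075
t23.23 [ 0.5039 -0.0048  0.1162] yaw -0.673 F [-0.2   0.2  -0.41] w0.0396 q6 0.26
polar r 0.0492 ang -1.969 yaw-implied ang -2.244 Ft 0.28 Frad(in) 0.03 turn est 0.40
>> overrot 0.393 turn 0.280  F_knob -0.24  radslide 1.1mm q6 0.26
```

```bash

python3 -m handwheel '[{"tx":0,"ty":0,"tz":-1.2,"twist":0},{"tx":-0.8,"ty":0,"tz":0,"twist":0},{"tx":-0.4,"ty":0,"tz":0,"twist":0},{"tx":0,"ty":0,"tz":0,"twist":0}]' >/dev/null
python3 s.py c
python3 - <<'E'
from h import *
p,y=knob("c",-pi/2-.66,lead=0.0,rad=.0505);plan([*p,.1],y,n=3)
E
```

```text
t23.57 [0.4949 0.0027 0.1287] yaw -0.669 F [ 0.18 -0.33 -0.54] w0.0400 q6 0.28
polar r 0.0471 ang -2.209 yaw-implied ang -2.240 Ft -0.34 Frad(in) -0.15 turn est 0.64
>> overrot 0.149 turn 0.520  F_knob 0.32  radslide -2.4mm q6 0.28
q6-> 0.43 n 3 tilt [0.163 0.064]
{"tx":-0.1,"ty":0.3,"tz":0.9,"twist":0.03},{"tx":-0.1,"ty":0.3,"tz":0.9,"twist":0.03},{"tx":-0.1,"ty":0.3,"tz":0.9,"twist":0.03},
```

```bash
cat > t.py <<'E'
from h import *
s=env.state();q=s["eef_rot"];R=Rn.from_quat([q[1],q[2],q[3],q[0]]).as_matrix();print("tilt",R[:2,2].round(4),"pos",s["position"].round(4),"q",s["joint_positions"].round(4),"t",round(s["clock"],2))
E
python3 t.py; python3 -m handwheel '[{"tx":0,"ty":0,"tz":0,"twist":0},{"tx":0,"ty":0,"tz":0,"twist":0},{"tx":0,"ty":0,"tz":0,"twist":0}]' >/dev/null; python3 t.py
python3 -m handwheel '[{"tx":0,"ty":0,"tz":-0.6,"twist":0},{"tx":0,"ty":0,"tz":-0.6,"twist":0},{"tx":0,"ty":0,"tz":0,"twist":0}]' >/dev/null; python3 t.py
python3 -m handwheel '[{"tx":0,"ty":0,"tz":0.6,"twist":0},{"tx":0,"ty":0,"tz":0.6,"twist":0},{"tx":0,"ty":0,"tz":0,"twist":0}]' >/dev/null; python3 t.py
```

```text
tilt [0.1627 0.0643] pos [0.4949 0.0027 0.1287] q [-0.2962  0.2048  1.9628  0.1468  0.8413  0.2756] t 23.57
tilt [0.164  0.0642] pos [0.4952 0.0034 0.1292] q [-0.2945  0.2038  1.9628  0.1468  0.8407  0.2754] t 23.82
tilt [0.1631 0.0644] pos [0.493  0.0027 0.1417] q [-0.2977  0.1828  1.9517  0.1432  0.8739  0.278 ] t 24.07
tilt [0.1658 0.0635] pos [0.4958 0.003  0.1301] q [-0.295   0.2027  1.9618  0.1467  0.8409  0.2753] t 24.32
```

```bash

python3 -m handwheel '[{"tx":0,"ty":0.5,"tz":1.2,"twist":0.02},{"tx":0,"ty":0.3,"tz":1.2,"twist":0},{"tx":0,"ty":0.2,"tz":0.6,"twist":0},{"tx":0,"ty":0,"tz":0,"twist":0}]' >/dev/null
python3 s.py c;python3 t.py
```

```text
t24.65 [ 0.4946 -0.0029  0.0967] yaw -0.688 F [-0.33 -0.7   0.65] w0.0397 q6 0.26
polar r 0.0519 ang -2.151 yaw-implied ang -2.259 Ft -0.19 Frad(in) -0.75 turn est 0.58
>> overrot 0.231 turn 0.457  F_knob 0.02  radslide 2.9mm q6 0.26
tilt [0.1649 0.0639] pos [ 0.4946 -0.0029  0.0967] q [-0.3091  0.2531  2.0003  0.1625  0.7559  0.2614] t 24.65
```

```bash

python3 -m handwheel '[{"tx":-0.6,"ty":-0.1,"tz":-0.1,"twist":0},{"tx":-0.4,"ty":-0.05,"tz":-0.1,"twist":0},{"tx":-0.3,"ty":0,"tz":-0.05,"twist":0.0}]' >/dev/null
python3 s.py c;python3 t.py
python3 -m handwheel '[{"tx":-0.5,"ty":-0.03,"tz":-0.05,"twist":0.04},{"tx":-0.5,"ty":-0.04,"tz":-0.05,"twist":0.05}]' >/dev/null
python3 s.py c;python3 t.py
```

```text
t24.90 [0.4855 0.0058 0.0984] yaw -0.689 F [ 2.71 -5.1  -2.25] w0.0397 q6 0.28
polar r 0.0511 ang -2.395 yaw-implied ang -2.260 Ft -5.33 Frad(in) -2.21 turn est 0.82
>> overrot -0.020 turn 0.709  F_knob 5.37  radslide 0.6mm q6 0.28
tilt [0.1656 0.0625] pos [0.4855 0.0058 0.0984] q [-0.2948  0.2352  2.0206  0.1589  0.7505  0.2785] t 24.9
t25.07 [0.4805 0.0115 0.1003] yaw -0.781 F [ 3.9  -4.17 -4.31] w0.0398 q6 0.38
polar r 0.0514 ang -2.543 yaw-implied ang -2.351 Ft -5.70 Frad(in) -0.22 turn est 0.97
>> overrot -0.078 turn 0.858  F_knob 5.70  radslide 0.6mm q6 0.38
tilt [0.1721 0.0588] pos [0.4805 0.0115 0.1003] q [-0.2837  0.2208  2.0354  0.1555  0.7413  0.3829] t 25.07
```

```bash

python3 -m handwheel '[{"tx":-0.5,"ty":-0.1,"tz":0.1,"twist":0.09},{"tx":-0.5,"ty":-0.1,"tz":0.1,"twist":0.09}]' >/dev/null
python3 s.py c;python3 t.py
python3 -m handwheel '[{"tx":-0.5,"ty":-0.1,"tz":0.1,"twist":0.08},{"tx":-0.5,"ty":-0.1,"tz":0.1,"twist":0.08}]' >/dev/null
python3 s.py c;python3 t.py
```

```text
t25.23 [0.4781 0.0183 0.1002] yaw -0.965 F [ 0.95 -9.4   0.65] w0.0400 q6 0.59
polar r 0.0501 ang -2.682 yaw-implied ang -2.536 Ft -8.27 Frad(in) -4.57 turn est 1.11
>> overrot -0.027 turn 0.992  F_knob 8.39  radslide -0.4mm q6 0.59
tilt [0.1799 0.0533] pos [0.4781 0.0183 0.1002] q [-0.2667  0.2134  2.0473  0.1495  0.7256  0.5886] t 25.23
t25.40 [0.4766 0.0253 0.1002] yaw -1.131 F [-0.27 -9.66  0.14] w0.0396 q6 0.78
polar r 0.0489 ang -2.824 yaw-implied ang -2.701 Ft -8.62 Frad(in) -4.35 turn est 1.25
>> overrot -0.004 turn 1.134  F_knob 8.64  radslide -1.5mm q6 0.78
tilt [0.1862 0.0468] pos [0.4766 0.0253 0.1002] q [-0.2469  0.2082  2.0553  0.1395  0.7123  0.782 ] t 25.4
```

```bash

python3 -m handwheel '[{"tx":-0.5,"ty":0.0,"tz":0.1,"twist":0.06}]' >/dev/null
python3 s.py c|tail -1
python3 -m handwheel '[{"tx":-0.5,"ty":0.0,"tz":0.1,"twist":0.06}]' >/dev/null
python3 s.py c;python3 t.py
```

```text
>> overrot -0.008 turn 1.201  F_knob 8.61  radslide -1.3mm q6 0.86
t25.57 [0.4745 0.0318 0.1   ] yaw -1.255 F [ -0.75 -10.09  -0.37] w0.0402 q6 0.93
polar r 0.0493 ang -2.964 yaw-implied ang -2.826 Ft -9.36 Frad(in) -3.85 turn est 1.39
>> overrot -0.014 turn 1.269  F_knob 9.41  radslide -1.2mm q6 0.93
tilt [0.1917 0.0402] pos [0.4745 0.0318 0.1   ] q [-0.2279  0.2033  2.0639  0.1285  0.6993  0.9338] t 25.57
```

```bash

python3 -m handwheel '[{"tx":-0.45,"ty":0.0,"tz":0.1,"twist":0.05}]' >/dev/null
python3 s.py c|tail -1
python3 -m handwheel '[{"tx":-0.45,"ty":0.0,"tz":0.1,"twist":0.05}]' >/dev/null
python3 s.py c|tail -1
```

```text
>> overrot -0.031 turn 1.338  F_knob 10.18  radslide -1.0mm q6 1.00
>> overrot -0.038 turn 1.396  F_knob 10.55  radslide -0.8mm q6 1.06
```

```bash

python3 -m handwheel '[{"tx":-0.45,"ty":0.0,"tz":0.1,"twist":0.05}]' >/dev/null
python3 s.py c|tail -1
python3 -m handwheel '[{"tx":-0.45,"ty":0.0,"tz":0.1,"twist":0.05}]' >/dev/null
python3 s.py c;python3 t.py
```

```text
>> overrot -0.049 turn 1.457  F_knob 10.64  radslide -0.6mm q6 1.13
t25.90 [0.4728 0.0442 0.0995] yaw -1.459 F [ -1.49 -10.58   1.04] w0.0398 q6 1.20
polar r 0.0503 ang 3.068 yaw-implied ang -3.030 Ft -10.35 Frad(in) -2.66 turn est 1.64
>> overrot -0.067 turn 1.526  F_knob 10.51  radslide -0.4mm q6 1.20
tilt [0.2    0.0277] pos [0.4728 0.0442 0.0995] q [-0.1892  0.1993  2.0723  0.1033  0.6797  1.1965] t 25.9
```

```bash

python3 -m handwheel '[{"tx":-0.4,"ty":-0.04,"tz":0.1,"twist":0.06}]' >/dev/null
python3 s.py c|tail -1
python3 -m handwheel '[{"tx":-0.4,"ty":-0.04,"tz":0.1,"twist":0.06}]' >/dev/null
python3 s.py c|tail -1
```

```text
>> overrot -0.065 turn 1.585  F_knob 11.36  radslide -0.5mm q6 1.27
>> overrot -0.057 turn 1.638  F_knob 12.27  radslide -0.5mm q6 1.35
```

```bash

python3 -m handwheel '[{"tx":-0.4,"ty":-0.04,"tz":0.1,"twist":0.05}]' >/dev/null
python3 s.py c;python3 t.py
```

```text
t26.15 [0.4742 0.0526 0.0994] yaw -1.632 F [ -2.79 -11.94   2.31] w0.0399 q6 1.41
polar r 0.0503 ang 2.899 yaw-implied ang 3.081 Ft -12.09 Frad(in) -2.06 turn est 1.81
>> overrot -0.062 turn 1.694  F_knob 12.19  radslide -0.4mm q6 1.41
tilt [0.2037 0.0189] pos [0.4742 0.0526 0.0994] q [-0.1608  0.202   2.0698  0.0824  0.6719  1.4147] t 26.15
```

```bash

python3 -m handwheel '[{"tx":0.7,"ty":0,"tz":0.1,"twist":0},{"tx":0,"ty":0,"tz":-3,"twist":0},{"tx":0,"ty":0,"tz":-3,"twist":0}]' >/dev/null
python3 s.py c|head -1;python3 t.py
python3 - <<'E'
from h import *
p,y=knob("b",pi-1.33,lead=-0.002);p=p-np.array([.002,0]);print(p,y);plan([*p,.155],y,n=16)
E
```

```text
t26.40 [0.4578 0.0451 0.154 ] yaw -1.631 F [ 0.53  0.64 -0.21] w0.0404 q6 1.40
tilt [0.1932 0.021 ] pos [0.4578 0.0451 0.154 ] q [-0.1873  0.0902  2.031   0.0765  0.8345  1.4004] t 26.4
[0.5071339  0.19858047] 0.24079632679489643
q6-> -0.07 n 16 tilt [0.193 0.021]
{"tx":-1.0,"ty":-0.2,"tz":0.1,"twist":-0.11},{"tx":-0.9,"ty":-0.4,"tz":0.1,"twist":-0.11},{"tx":-0.9,"ty":-0.5,"tz":0.1,"twist":-0.11},{"tx":-0.8,"ty":-0.6,"tz":0.1,"twist":-0.11},{"tx":-0.8,"ty":-0.6,"tz":0.1,"twist":-0.11},{"tx":-0.7,"ty":-0.7,"tz":0.1,"twist":-0.11},{"tx":-0.6,"ty":-0.8,"tz":0.1,"twist":-0.11},{"tx":-0.5,"ty":-0.9,"tz":0.1,"twist":-0.11},{"tx":-0.4,"ty":-0.9,"tz":0.1,"twist":-0.11},{"tx":-0.3,"ty":-1.0,"tz":0.1,"twist":-0.11},{"tx":-0.2,"ty":-1.0,"tz":0.1,"twist":-0.11},{"tx":-0.1,"ty":-1.0,"tz":0.1,"twist":-0.11},{"tx":0.0,"ty":-1.0,"tz":0.1,"twist":-0.11},{"tx":0.2,"ty":-1.0,"tz":0.1,"twist":-0.11},{"tx":0.3,"ty":-1.0,"tz":0.1,"twist":-0.11},{"tx":0.4,"ty":-0.9,"tz":0.1,"twist":-0.11},
```

```bash

python3 -m handwheel '[{"tx":-1.0,"ty":-0.2,"tz":0.1,"twist":-0.12},{"tx":-0.9,"ty":-0.4,"tz":0.1,"twist":-0.12},{"tx":-0.9,"ty":-0.5,"tz":0.1,"twist":-0.12},{"tx":-0.8,"ty":-0.6,"tz":0.1,"twist":-0.12},{"tx":-0.8,"ty":-0.6,"tz":0.1,"twist":-0.12},{"tx":-0.7,"ty":-0.7,"tz":0.1,"twist":-0.12},{"tx":-0.6,"ty":-0.8,"tz":0.1,"twist":-0.12},{"tx":-0.5,"ty":-0.9,"tz":0.1,"twist":-0.12},{"tx":-0.4,"ty":-0.9,"tz":0.1,"twist":-0.12},{"tx":-0.3,"ty":-1.0,"tz":0.1,"twist":-0.12}]' >/dev/null
python3 - <<'E'
from h import *
show("b")
p,y=knob("b",pi-1.33,lead=-0.002);p=p-np.array([.002,0]);plan([*p,.15],y)
E
```

```text
t27.23 [0.4866 0.1457 0.1636] yaw -0.395 F [-0.33  0.56  0.03] w0.0398 q6 0.44
polar r 0.0367 ang -3.009 yaw-implied ang 1.176 Ft -0.52 Frad(in) -0.39 turn est -0.13
q6-> -0.07 n 6 tilt [0.21  0.023]
{"tx":-0.1,"ty":-0.9,"tz":0.3,"twist":-0.10},{"tx":0.0,"ty":-0.9,"tz":0.3,"twist":-0.10},{"tx":0.1,"ty":-0.9,"tz":0.3,"twist":-0.10},{"tx":0.2,"ty":-0.9,"tz":0.3,"twist":-0.10},{"tx":0.3,"ty":-0.9,"tz":0.3,"twist":-0.10},{"tx":0.4,"ty":-0.8,"tz":0.3,"twist":-0.10},
```

```bash

python3 -m handwheel '[{"tx":-0.1,"ty":-0.9,"tz":0.3,"twist":-0.11},{"tx":0,"ty":-0.9,"tz":0.3,"twist":-0.11},{"tx":0.1,"ty":-0.9,"tz":0.3,"twist":-0.11},{"tx":0.2,"ty":-0.8,"tz":0.3,"twist":-0.11},{"tx":0.3,"ty":-0.6,"tz":0.2,"twist":-0.11},{"tx":0.2,"ty":-0.3,"tz":0,"twist":-0.07},{"tx":0,"ty":0,"tz":0,"twist":0}]' >/dev/null
python3 - <<'E'
from h import *
import cv2
show("b")
p,y=knob("b",pi-1.33,lead=-0.002);p=p-np.array([.002,0]);print(p);plan([*p,.1],y,n=3)
im=env.snapshot("scene");cv2.imwrite("pics/s6.png",cv2.resize(im[110:260,220:420,::-1],None,fx=4,fy=4,interpolation=cv2.INTER_CUBIC))
E
```

```text
t27.82 [0.501  0.1946 0.1563] yaw 0.289 F [ 0.3  -0.24 -0.2 ] w0.0401 q6 -0.11
polar r 0.0492 ang 2.034 yaw-implied ang 1.860 Ft 0.22 Frad(in) 0.32 turn est 1.11
[0.5071339  0.19858047]
q6-> -0.07 n 3 tilt [0.212 0.028]
{"tx":-0.2,"ty":-0.1,"tz":1.9,"twist":0.01},{"tx":-0.2,"ty":-0.1,"tz":1.9,"twist":0.01},{"tx":-0.2,"ty":-0.1,"tz":1.9,"twist":0.01},
```

View pics/s6.png

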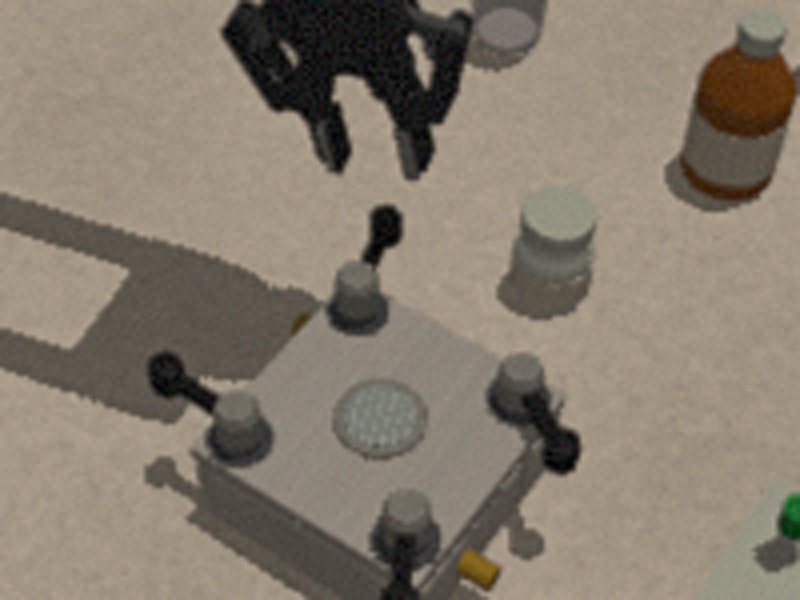

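Lever c now at (167,372), b knob at (385,222), fingers above it. Descend onto b.

```bash

python3 -m handwheel '[{"tx":-0.1,"ty":-0.2,"tz":1.8,"twist":0},{"tx":-0.2,"ty":-0.1,"tz":1.6,"twist":0},{"tx":-0.2,"ty":0,"tz":1.0,"twist":0},{"tx":0,"ty":0,"tz":0,"twist":0}]' >/dev/null
python3 - <<'E'
from h import *
show("b")
p,y=knob("b",pi-1.33,lead=-0.002);p=p-np.array([.002,0]);plan([*p,.1],y,n=2)
E
```

```text
t28.20 [0.5051 0.1966 0.1132] yaw 0.277 F [-0.75 -0.28 -0.79] w0.0402 q6 -0.10
polar r 0.0495 ang 1.942 yaw-implied ang 1.848 Ft -0.79 Frad(in) 0.07 turn est 1.20
q6-> -0.07 n 2 tilt [0.216 0.03 ]
{"tx":-0.0,"ty":-0.1,"tz":0.7,"twist":0.01},{"tx":-0.0,"ty":-0.1,"tz":0.7,"twist":0.01},
```

```bash

python3 -m handwheel '[{"tx":-0.1,"ty":-0.2,"tz":0.9,"twist":0},{"tx":0,"ty":-0.1,"tz":0.6,"twist":0},{"tx":0,"ty":0,"tz":0,"twist":0}]' >/dev/null
python3 s.py b
python3 -m handwheel '[{"tx":0.5,"ty":0,"tz":0.2,"twist":0},{"tx":0.4,"ty":0,"tz":0.1,"twist":0}]' >/dev/null
python3 s.py b;python3 t.py
```

```text
t28.45 [0.5068 0.1993 0.0983] yaw 0.273 F [-0.68  0.29 -0.47] w0.0400 q6 -0.09
polar r 0.0514 ang 1.891 yaw-implied ang 1.844 Ft -0.58 Frad(in) -0.46 turn est 1.25
>> overrot 0.170 turn 1.128  F_knob 0.49  radslide 2.1mm q6 -0.09
t28.62 [0.5153 0.2018 0.0972] yaw 0.273 F [-4.86  0.41  0.66] w0.0401 q6 -0.08
polar r 0.0519 ang 1.721 yaw-implied ang 1.843 Ft -4.57 Frad(in) -1.71 turn est 1.42
>> overrot -0.006 turn 1.305  F_knob 4.58  radslide 1.5mm q6 -0.08
tilt [0.2154 0.0297] pos [0.5153 0.2018 0.0972] q [ 0.177   0.3225  1.9029 -0.0135  0.6973 -0.0829] t 28.62
```

```bash

python3 -m handwheel '[{"tx":0.5,"ty":0.06,"tz":0.1,"twist":0.06},{"tx":0.5,"ty":0.06,"tz":0.1,"twist":0.07}]' >/dev/null
python3 s.py b;python3 t.py
python3 -m handwheel '[{"tx":0.5,"ty":0.06,"tz":0.1,"twist":0.07},{"tx":0.5,"ty":0.06,"tz":0.1,"twist":0.07}]' >/dev/null
python3 s.py b;python3 t.py
```

```text
t28.78 [0.5227 0.2025 0.0965] yaw 0.138 F [-5.78 -2.59  3.11] w0.0397 q6 0.05
polar r 0.0520 ang 1.577 yaw-implied ang 1.708 Ft -6.08 Frad(in) 1.77 turn est 1.56
>> overrot -0.019 turn 1.452  F_knob 6.04  radslide 1.5mm q6 0.05
tilt [0.2076 0.0277] pos [0.5227 0.2025 0.0965] q [ 0.1761  0.3375  1.88   -0.0139  0.7134  0.0481] t 28.78
t28.95 [0.5293 0.2016 0.0953] yaw -0.012 F [-7.86 -2.01  3.44] w0.0402 q6 0.19
polar r 0.0514 ang 1.448 yaw-implied ang 1.559 Ft -7.83 Frad(in) 2.10 turn est 1.69
>> overrot 0.008 turn 1.574  F_knob 7.85  radslide 1.1mm q6 0.19
tilt [0.1976 0.0253] pos [0.5293 0.2016 0.0953] q [ 0.1723  0.3518  1.8587 -0.0134  0.7308  0.1902] t 28.95
```

```bash

python3 -m handwheel '[{"tx":0.5,"ty":0.06,"tz":0.03,"twist":0.06},{"tx":0.5,"ty":0.06,"tz":0.03,"twist":0.06}]' >/dev/null
python3 s.py b;python3 t.py
python3 -m handwheel '[{"tx":0.5,"ty":0.06,"tz":0.05,"twist":0.06}]' >/dev/null
python3 s.py b|tail -1
python3 -m handwheel '[{"tx":0.5,"ty":0.06,"tz":0.05,"twist":0.06}]' >/dev/null
python3 s.py b;python3 t.py
```

```text
t29.12 [0.5345 0.1997 0.0949] yaw -0.140 F [-8.31 -0.72  1.88] w0.0400 q6 0.31
polar r 0.0506 ang 1.342 yaw-implied ang 1.431 Ft -8.13 Frad(in) 1.87 turn est 1.80
>> overrot 0.030 turn 1.680  F_knob 8.18  radslide 0.4mm q6 0.31
tilt [0.1855 0.0238] pos [0.5345 0.1997 0.0949] q [ 0.1665  0.3632  1.8391 -0.0106  0.7513  0.3089] t 29.12
>> overrot 0.045 turn 1.730  F_knob 8.55  radslide -0.0mm q6 0.37
t29.28 [0.5391 0.1975 0.094 ] yaw -0.267 F [-8.33  2.04  4.18] w0.0400 q6 0.42
polar r 0.0496 ang 1.241 yaw-implied ang 1.304 Ft -8.58 Frad(in) 0.23 turn est 1.90
>> overrot 0.058 turn 1.780  F_knob 8.58  radslide -0.4mm q6 0.42
tilt [0.173  0.0237] pos [0.5391 0.1975 0.094 ] q [ 0.1593  0.3743  1.8213 -0.0058  0.7705  0.4247] t 29.28
```

```bash

python3 -m handwheel '[{"tx":0.5,"ty":0.0,"tz":0.03,"twist":0.03}]' >/dev/null
python3 s.py b|tail -1
python3 -m handwheel '[{"tx":0.5,"ty":0.02,"tz":0.03,"twist":0.05}]' >/dev/null
python3 s.py b;python3 t.py
```

```text
>> overrot 0.041 turn 1.830  F_knob 9.24  radslide -0.4mm q6 0.45
t29.45 [0.5433 0.1957 0.0936] yaw -0.352 F [-8.97  2.02  3.5 ] w0.0400 q6 0.50
polar r 0.0495 ang 1.148 yaw-implied ang 1.219 Ft -9.12 Frad(in) 1.20 turn est 1.99
>> overrot 0.050 turn 1.873  F_knob 9.16  radslide -0.5mm q6 0.50
tilt [0.1602 0.0245] pos [0.5433 0.1957 0.0936] q [ 1.5270e-01  3.8460e-01  1.8037e+00 -2.0000e-04  7.9060e-01  4.9950e-01] t 29.45
```

```bash

python3 -m handwheel '[{"tx":0.5,"ty":0.02,"tz":0.03,"twist":0.04}]' >/dev/null
python3 s.py b|tail -1
python3 -m handwheel '[{"tx":0.45,"ty":0.02,"tz":0.03,"twist":0.05}]' >/dev/null
python3 s.py b;python3 t.py
```

```text
>> overrot 0.048 turn 1.918  F_knob 10.47  radslide -0.7mm q6 0.54
t29.62 [0.5467 0.1935 0.093 ] yaw -0.447 F [-8.41  3.55  3.56] w0.0402 q6 0.58
polar r 0.0491 ang 1.066 yaw-implied ang 1.124 Ft -9.12 Frad(in) 0.43 turn est 2.08
>> overrot 0.065 turn 1.953  F_knob 9.13  radslide -0.9mm q6 0.58
tilt [0.1476 0.026 ] pos [0.5467 0.1935 0.093 ] q [0.1453 0.3937 1.7884 0.006  0.809  0.5828] t 29.62
```

```bash

python3 -m handwheel '[{"tx":0.5,"ty":-0.03,"tz":0.0,"twist":0.02}]' >/dev/null
python3 s.py b|tail -1
python3 -m handwheel '[{"tx":0.5,"ty":-0.02,"tz":0.0,"twist":0.04}]' >/dev/null
python3 s.py b;python3 t.py
```

```text
>> overrot 0.047 turn 1.993  F_knob 10.65  radslide -0.9mm q6 0.60
t29.78 [0.5501 0.1915 0.0928] yaw -0.510 F [-8.81  3.75  1.94] w0.0399 q6 0.64
polar r 0.0492 ang 0.987 yaw-implied ang 1.061 Ft -9.52 Frad(in) 1.03 turn est 2.15
>> overrot 0.046 turn 2.035  F_knob 9.55  radslide -0.9mm q6 0.64
tilt [0.1342 0.0282] pos [0.5501 0.1915 0.0928] q [0.1382 0.4029 1.7722 0.0128 0.8293 0.6354] t 29.78
```

```bash

python3 -m handwheel '[{"tx":0.5,"ty":-0.02,"tz":0.0,"twist":0.03}]' >/dev/null
python3 s.py b|tail -1
python3 -m handwheel '[{"tx":0.5,"ty":-0.02,"tz":0.0,"twist":0.04}]' >/dev/null
python3 s.py b;python3 t.py
```

```text
>> overrot 0.043 turn 2.069  F_knob 11.34  radslide -1.0mm q6 0.66
t29.95 [0.553  0.1893 0.0921] yaw -0.583 F [-9.39  5.66  3.63] w0.0402 q6 0.70
polar r 0.0491 ang 0.914 yaw-implied ang 0.988 Ft -10.96 Frad(in) 0.44 turn est 2.23
>> overrot 0.049 turn 2.104  F_knob 10.97  radslide -1.0mm q6 0.70
tilt [0.1203 0.031 ] pos [0.553  0.1893 0.0921] q [0.1304 0.4119 1.7573 0.0201 0.8489 0.6967] t 29.95
```

```bash

python3 -m handwheel '[{"tx":0.5,"ty":-0.02,"tz":0.0,"twist":0.03}]' >/dev/null
python3 s.py b|tail -1
python3 -m handwheel '[{"tx":0.5,"ty":-0.02,"tz":0.0,"twist":0.03}]' >/dev/null
python3 s.py b;python3 t.py
```

```text
>> overrot 0.042 turn 2.143  F_knob 11.42  radslide -1.0mm q6 0.72
t30.12 [0.5557 0.1871 0.0916] yaw -0.645 F [-9.44  7.11  2.88] w0.0402 q6 0.75
polar r 0.0491 ang 0.841 yaw-implied ang 0.925 Ft -11.82 Frad(in) -0.00 turn est 2.30
>> overrot 0.039 turn 2.178  F_knob 11.81  radslide -1.0mm q6 0.75
tilt [0.1071 0.0349] pos [0.5557 0.1871 0.0916] q [0.1222 0.4204 1.7433 0.0283 0.8673 0.7475] t 30.12
```

```bash

python3 -m handwheel '[{"tx":-0.7,"ty":0,"tz":-0.1,"twist":0},{"tx":0.2,"ty":0,"tz":-3,"twist":0},{"tx":0,"ty":0,"tz":-3.2,"twist":0}]' >/dev/null
python3 s.py b|head -1
python3 - <<'E'
from h import *
p,y=knob("d",-1.1,lead=0.0);print(p,y);plan([*p,.155],y,n=10)
E
```

```text
t30.37 [0.5413 0.1884 0.1487] yaw -0.645 F [1.45 0.81 0.11] w0.0398 q6 0.76
[ 0.65567981 -0.00406037] 0.4707963267948965
q6-> -0.65 n 10 tilt [0.093 0.034]
{"tx":2.1,"ty":0.9,"tz":-0.0,"twist":-0.11},{"tx":2.0,"ty":1.1,"tz":-0.0,"twist":-0.11},{"tx":1.8,"ty":1.3,"tz":-0.0,"twist":-0.11},{"tx":1.7,"ty":1.5,"tz":-0.0,"twist":-0.11},{"tx":1.5,"ty":1.7,"tz":-0.0,"twist":-0.11},{"tx":1.3,"ty":1.8,"tz":-0.0,"twist":-0.11},{"tx":1.1,"ty":1.9,"tz":-0.0,"twist":-0.11},{"tx":0.9,"ty":2.1,"tz":-0.0,"twist":-0.11},{"tx":0.7,"ty":2.1,"tz":-0.0,"twist":-0.11},{"tx":0.4,"ty":2.2,"tz":-0.0,"twist":-0.11},
```

```bash

python3 -m handwheel '[{"tx":2.1,"ty":0.9,"tz":-0.2,"twist":-0.11},{"tx":2.0,"ty":1.1,"tz":-0.1,"twist":-0.11},{"tx":1.8,"ty":1.3,"tz":0,"twist":-0.11},{"tx":1.7,"ty":1.5,"tz":0,"twist":-0.11},{"tx":1.5,"ty":1.7,"tz":0,"twist":-0.11},{"tx":1.3,"ty":1.8,"tz":0,"twist":-0.11},{"tx":1.1,"ty":1.9,"tz":0,"twist":-0.11},{"tx":0.9,"ty":2.0,"tz":0,"twist":-0.11},{"tx":0.4,"ty":1.4,"tz":0,"twist":-0.11},{"tx":0,"ty":0,"tz":0,"twist":-0.11}]' >/dev/null
python3 - <<'E'
from h import *
import cv2
show("d")
p,y=knob("d",-1.1,lead=0.0);plan([*p,.1],y,n=3)
im=env.snapshot("scene");cv2.imwrite("pics/s7.png",cv2.resize(im[110:260,220:420,::-1],None,fx=4,fy=4,interpolation=cv2.INTER_CUBIC))
E
```

```text
t31.20 [0.6554 0.0185 0.1733] yaw 0.521 F [ 0.66 -0.09 -0.41] w0.0401 q6 -0.71
polar r 0.0314 ang -0.776 yaw-implied ang -1.050 Ft -0.53 Frad(in) -0.41 turn est 0.78
q6-> -0.65 n 3 tilt [0.125 0.031]
{"tx":-0.7,"ty":0.6,"tz":2.4,"twist":0.02},{"tx":-0.7,"ty":0.6,"tz":2.4,"twist":0.02},{"tx":-0.6,"ty":0.6,"tz":2.4,"twist":0.02},
```

View pics/s7.png

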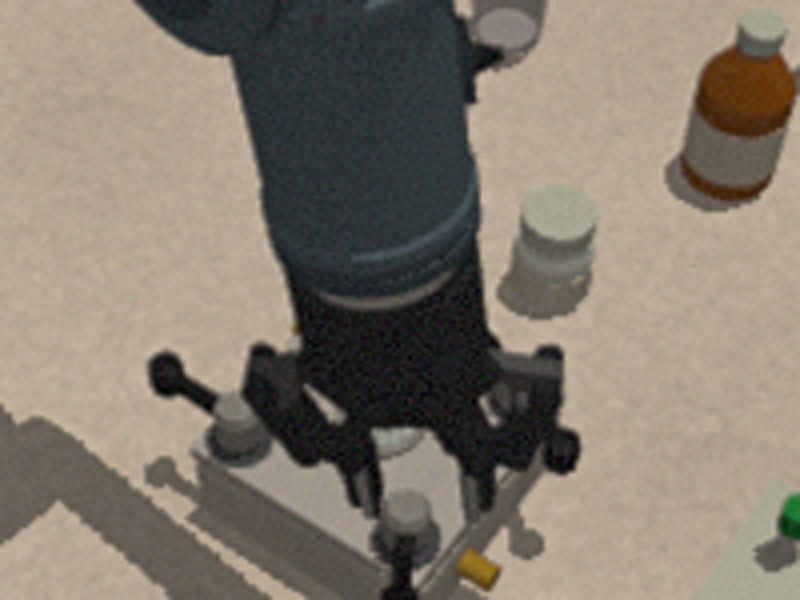

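Gripper stands above hub d, knob d at (400,590); moving outward first, then down.

```bash

python3 -m handwheel '[{"tx":-0.9,"ty":0.9,"tz":0.6,"twist":0.03},{"tx":-0.6,"ty":0.9,"tz":0.9,"twist":0.02},{"tx":-0.2,"ty":0.2,"tz":1.0,"twist":0},{"tx":0,"ty":0,"tz":0,"twist":0}]' >/dev/null
python3 - <<'E'
from h import *
show("d")
p,y=knob("d",-1.1,lead=0.0);plan([*p,.1],y,n=3)
E
```

```text
t31.58 [ 0.653  -0.0073  0.1456] yaw 0.464 F [-0.64 -0.06 -0.24] w0.0400 q6 -0.70
polar r 0.0518 ang -1.175 yaw-implied ang -1.107 Ft 0.60 Frad(in) 0.23 turn est 1.17
q6-> -0.65 n 3 tilt [0.127 0.031]
{"tx":-0.1,"ty":-0.1,"tz":1.5,"twist":0.01},{"tx":-0.1,"ty":-0.1,"tz":1.5,"twist":0.01},{"tx":-0.1,"ty":-0.1,"tz":1.5,"twist":0.01},
```

```bash

python3 -m handwheel '[{"tx":-0.2,"ty":-0.1,"tz":1.6,"twist":0},{"tx":-0.1,"ty":-0.1,"tz":1.6,"twist":0},{"tx":-0.1,"ty":-0.1,"tz":1.1,"twist":0},{"tx":0,"ty":0,"tz":0.4,"twist":0}]' >/dev/null
python3 s.py d
```

```text
t31.92 [ 0.6533 -0.0047  0.0959] yaw 0.458 F [-0.28 -0.43  0.32] w0.0400 q6 -0.70
polar r 0.0496 ang -1.149 yaw-implied ang -1.113 Ft 0.44 Frad(in) -0.26 turn est 1.15
>> overrot 0.084 turn 1.029  F_knob -0.46  radslide -0.3mm q6 -0.70
```

```bash

python3 -m handwheel '[{"tx":-0.4,"ty":0,"tz":0,"twist":0},{"tx":-0.4,"ty":0,"tz":0.0,"twist":0.02}]' >/dev/null
python3 s.py d
python3 -m handwheel '[{"tx":-0.5,"ty":-0.04,"tz":0.05,"twist":0.05},{"tx":-0.5,"ty":-0.04,"tz":0.05,"twist":0.06}]' >/dev/null
python3 s.py d;python3 t.py
```

```text
t32.08 [ 0.6467 -0.0075  0.0939] yaw 0.437 F [3.45 0.53 1.34] w0.0401 q6 -0.69
polar r 0.0500 ang -1.293 yaw-implied ang -1.134 Ft -3.35 Frad(in) -0.98 turn est 1.29
>> overrot -0.038 turn 1.171  F_knob 3.38  radslide -0.6mm q6 -0.69
t32.25 [ 0.6394 -0.01    0.0935] yaw 0.321 F [ 4.42  4.67 -1.01] w0.0397 q6 -0.59
polar r 0.0510 ang -1.445 yaw-implied ang -1.250 Ft -5.67 Frad(in) 3.04 turn est 1.44
>> overrot -0.080 turn 1.330  F_knob 5.41  radslide 0.1mm q6 -0.59
tilt [0.1336 0.0324] pos [ 0.6394 -0.01    0.0935] q [-0.2222  0.4887  1.623   0.0776  0.9076 -0.5862] t 32.25
```

```bash

python3 -m handwheel '[{"tx":-0.5,"ty":-0.06,"tz":0.0,"twist":0.09},{"tx":-0.5,"ty":-0.06,"tz":0.0,"twist":0.09}]' >/dev/null
python3 s.py d
python3 -m handwheel '[{"tx":-0.5,"ty":-0.06,"tz":0.05,"twist":0.07},{"tx":-0.5,"ty":-0.06,"tz":0.05,"twist":0.07}]' >/dev/null
python3 s.py d;python3 t.py
```

```text
t32.42 [ 0.6318 -0.0106  0.0944] yaw 0.129 F [ 7.05  3.46 -2.91] w0.0399 q6 -0.41
polar r 0.0511 ang -1.594 yaw-implied ang -1.442 Ft -7.44 Frad(in) 2.53 turn est 1.59
>> overrot -0.036 turn 1.478  F_knob 7.34  radslide 0.5mm q6 -0.41
t32.58 [ 0.6256 -0.0099  0.0949] yaw -0.024 F [ 8.41  2.17 -4.4 ] w0.0401 q6 -0.26
polar r 0.0509 ang -1.717 yaw-implied ang -1.595 Ft -8.35 Frad(in) 2.38 turn est 1.72
>> overrot -0.003 turn 1.598  F_knob 8.35  radslide 0.5mm q6 -0.26
tilt [0.1517 0.0337] pos [ 0.6256 -0.0099  0.0949] q [-0.2303  0.4584  1.6743  0.0884  0.8701 -0.2612] t 32.58
```

```bash

python3 -m handwheel '[{"tx":-0.5,"ty":-0.03,"tz":0.08,"twist":0.06},{"tx":-0.5,"ty":-0.03,"tz":0.08,"twist":0.06}]' >/dev/null
python3 s.py d
python3 -m handwheel '[{"tx":-0.5,"ty":-0.03,"tz":0.08,"twist":0.06}]' >/dev/null
python3 s.py d|tail -1
python3 -m handwheel '[{"tx":-0.5,"ty":-0.03,"tz":0.08,"twist":0.06}]' >/dev/null
python3 s.py d;python3 t.py
```

```text
t32.75 [ 0.6205 -0.0088  0.0953] yaw -0.156 F [ 7.9   0.12 -3.35] w0.0399 q6 -0.14
polar r 0.0509 ang -1.818 yaw-implied ang -1.727 Ft -7.78 Frad(in) 1.35 turn est 1.82
>> overrot 0.026 turn 1.701  F_knob 7.82  radslide 0.7mm q6 -0.14
>> overrot 0.048 turn 1.745  F_knob 8.13  radslide 0.6mm q6 -0.07
t32.92 [ 0.6166 -0.0072  0.096 ] yaw -0.287 F [ 8.54 -0.34 -3.42] w0.0400 q6 -0.01
polar r 0.0504 ang -1.903 yaw-implied ang -1.858 Ft -8.28 Frad(in) 2.10 turn est 1.90
>> overrot 0.075 turn 1.783  F_knob 8.42  radslide 0.5mm q6 -0.01
tilt [0.1788 0.0303] pos [ 0.6166 -0.0072  0.096 ] q [-0.231   0.4317  1.7211  0.0963  0.8227 -0.01  ] t 32.92
```

```bash

python3 -m handwheel '[{"tx":-0.55,"ty":-0.0,"tz":0.1,"twist":0.02},{"tx":-0.55,"ty":0,"tz":0.1,"twist":0.03}]' >/dev/null
python3 s.py d|tail -1
python3 -m handwheel '[{"tx":-0.5,"ty":0.0,"tz":0.1,"twist":0.04}]' >/dev/null
python3 s.py d|tail -1
python3 -m handwheel '[{"tx":-0.5,"ty":0,"tz":0.1,"twist":0.04}]' >/dev/null
python3 s.py d;python3 t.py
```

```text
>> overrot 0.051 turn 1.866  F_knob 8.49  radslide 0.7mm q6 0.05
>> overrot 0.062 turn 1.899  F_knob 8.22  radslide 0.8mm q6 0.09
t33.25 [ 0.6098 -0.0045  0.0966] yaw -0.435 F [ 8.91 -2.21 -3.35] w0.0400 q6 0.13
polar r 0.0507 ang -2.047 yaw-implied ang -2.006 Ft -9.01 Frad(in) 1.75 turn est 2.05
>> overrot 0.079 turn 1.927  F_knob 9.12  radslide 0.8mm q6 0.13
tilt [0.21   0.0219] pos [ 0.6098 -0.0045  0.0966] q [-0.2285  0.4077  1.7657  0.0991  0.7692  0.1326] t 33.25
```

```bash

python3 -m handwheel '[{"tx":-0.6,"ty":-0.0,"tz":0.12,"twist":0.02},{"tx":-0.6,"ty":0,"tz":0.12,"twist":0.03}]' >/dev/null
python3 s.py d|tail -1
python3 -m handwheel '[{"tx":-0.55,"ty":0.0,"tz":0.12,"twist":0.04}]' >/dev/null
python3 s.py d|tail -1
python3 -m handwheel '[{"tx":-0.55,"ty":0,"tz":0.12,"twist":0.04}]' >/dev/null
python3 s.py d;python3 t.py
```

```text
>> overrot 0.063 turn 2.002  F_knob 8.56  radslide 0.8mm q6 0.19
>> overrot 0.077 turn 2.033  F_knob 9.84  radslide 0.8mm q6 0.24
t33.58 [ 0.604  -0.0007  0.0965] yaw -0.584 F [ 9.45 -4.53 -4.38] w0.0405 q6 0.28
polar r 0.0504 ang -2.183 yaw-implied ang -2.154 Ft -10.38 Frad(in) 1.43 turn est 2.18
>> overrot 0.096 turn 2.059  F_knob 10.47  radslide 0.6mm q6 0.28
tilt [0.2431 0.01  ] pos [ 0.604  -0.0007  0.0965] q [-0.2211  0.3862  1.8097  0.0968  0.7103  0.2822] t 33.58
```

```bash

python3 -m handwheel '[{"tx":-0.55,"ty":0.0,"tz":0.12,"twist":0.02}]' >/dev/null
python3 s.py d|tail -1
python3 -m handwheel '[{"tx":-0.5,"ty":0,"tz":0.12,"twist":0.03}]' >/dev/null
python3 s.py d;python3 t.py
```

```text
>> overrot 0.093 turn 2.087  F_knob 12.64  radslide 0.3mm q6 0.31
t33.75 [0.6023 0.0011 0.0964] yaw -0.643 F [ 4.32 -6.14 -2.46] w0.0399 q6 0.35
polar r 0.0499 ang -2.233 yaw-implied ang -2.213 Ft -7.14 Frad(in) -2.32 turn est 2.23
>> overrot 0.100 turn 2.114  F_knob 6.87  radslide 0.2mm q6 0.35
tilt [0.2586 0.0033] pos [0.6023 0.0011 0.0964] q [-0.2162  0.3779  1.8278  0.0931  0.683   0.345 ] t 33.75
```

```bash
python3 - <<'E'
from h import *
import cv2
im=env.snapshot("scene");cv2.imwrite("pics/s8.png",cv2.resize(im[130:280,220:420,::-1],None,fx=4,fy=4,interpolation=cv2.INTER_CUBIC))
E
```

```text
(no output)
```

View pics/s8.png

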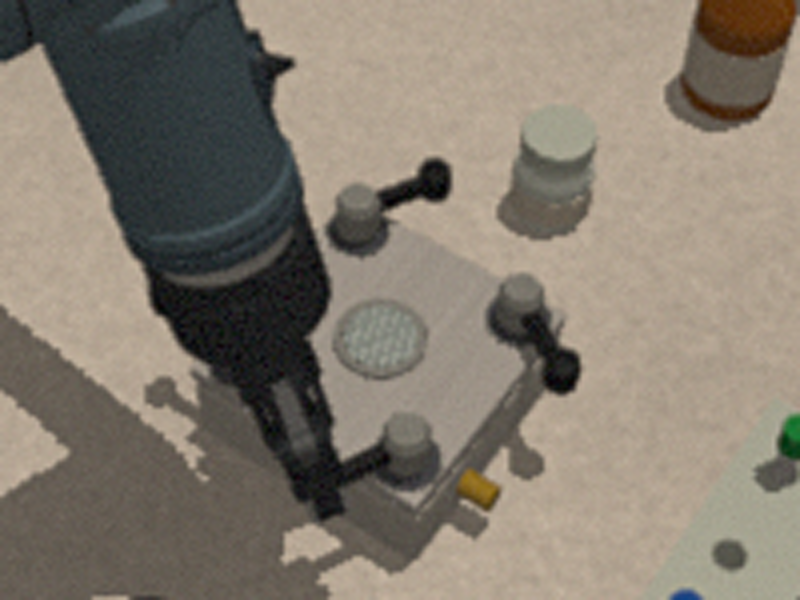

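The fingers still straddle knob d at (320,490); a, b and the bystanders are clear. One more step to recheck the feel.

```bash

python3 -m handwheel '[{"tx":-0.45,"ty":0.02,"tz":0.1,"twist":0.0}]' >/dev/null
python3 s.py d;python3 t.py
```

```text
t33.88 [0.6009 0.0018 0.0964] yaw -0.648 F [ 6.22 -8.5  -3.32] w0.0401 q6 0.35
polar r 0.0503 ang -2.264 yaw-implied ang -2.218 Ft -10.09 Frad(in) -3.03 turn est 2.26
>> overrot 0.075 turn 2.144  F_knob 9.84  radslide 0.3mm q6 0.35
tilt [2.643e-01 2.000e-04] pos [0.6009 0.0018 0.0964] q [-0.2142  0.3738  1.8364  0.0907  0.6719  0.3525] t 33.88
```

```bash

python3 -m handwheel '[{"tx":-0.5,"ty":0.0,"tz":0.1,"twist":0.01}]' >/dev/null
python3 s.py d|tail -1;python3 t.py
python3 -m handwheel '[{"tx":-0.5,"ty":0.0,"tz":0.1,"twist":0.02}]' >/dev/null
python3 s.py d|tail -1;python3 t.py
```

```text
>> overrot 0.063 turn 2.169  F_knob 11.47  radslide 0.3mm q6 0.37
tilt [ 0.2712 -0.0035] pos [0.6001 0.0025 0.0964] q [-0.2119  0.3701  1.8445  0.0877  0.6595  0.3683] t 33.97
>> overrot 0.069 turn 2.186  F_knob 10.90  radslide 0.3mm q6 0.39
tilt [ 0.2781 -0.007 ] pos [0.5993 0.0032 0.0964] q [-0.2095  0.3665  1.8524  0.0846  0.647   0.3947] t 34.05
```

```bash

python3 -m handwheel '[{"tx":-0.5,"ty":0.0,"tz":0.1,"twist":0.02}]' >/dev/null
python3 s.py d|tail -1
python3 -m handwheel '[{"tx":-0.5,"ty":0.0,"tz":0.1,"twist":0.02}]' >/dev/null
python3 s.py d|tail -1;python3 t.py
```

```text
>> overrot 0.074 turn 2.204  F_knob 11.65  radslide 0.2mm q6 0.42
>> overrot 0.080 turn 2.223  F_knob 10.96  radslide 0.0mm q6 0.45
tilt [ 0.2922 -0.0142] pos [0.5982 0.0047 0.0965] q [-0.204   0.3599  1.8675  0.0777  0.6221  0.4498] t 34.22
```

```bash

python3 -m handwheel '[{"tx":0.7,"ty":0,"tz":-0.2,"twist":0},{"tx":0.3,"ty":0,"tz":-3,"twist":0},{"tx":0.5,"ty":0.5,"tz":-3,"twist":0}]' >/dev/null
python3 s.py d|head -1;python3 t.py
python3 - <<'E'
from h import *
import cv2
p,y=knob("a",pi/2-2.2,lead=0.0);print(p,y);plan([*p,.155],y,n=13)
im=env.snapshot("scene");cv2.imwrite("pics/s9.png",cv2.resize(im[120:270,220:420,::-1],None,fx=4,fy=4,interpolation=cv2.INTER_CUBIC))
E
```

```text
t34.47 [ 0.5852 -0.0083  0.1557] yaw -0.735 F [0.99 0.41 0.04] w0.0396 q6 0.43
tilt [ 0.2838 -0.0128] pos [ 0.5852 -0.0083  0.1557] q [-0.2359  0.262   1.8281  0.0775  0.7699  0.4301] t 34.47
[0.67342482 0.12107494] 0.941592653589793
q6-> -0.93 n 13 tilt [ 0.284 -0.013]
{"tx":-0.2,"ty":-1.2,"tz":0.2,"twist":-0.12},{"tx":-0.0,"ty":-1.2,"tz":0.2,"twist":-0.12},{"tx":0.1,"ty":-1.2,"tz":0.2,"twist":-0.12},{"tx":0.3,"ty":-1.2,"tz":0.2,"twist":-0.12},{"tx":0.4,"ty":-1.1,"tz":0.2,"twist":-0.12},{"tx":0.6,"ty":-1.1,"tz":0.2,"twist":-0.12},{"tx":0.7,"ty":-1.0,"tz":0.2,"twist":-0.12},{"tx":0.8,"ty":-0.9,"tz":0.2,"twist":-0.12},{"tx":0.9,"ty":-0.8,"tz":0.2,"twist":-0.12},{"tx":1.0,"ty":-0.7,"tz":0.2,"twist":-0.12},{"tx":1.1,"ty":-0.5,"tz":0.2,"twist":-0.12},{"tx":1.1,"ty":-0.4,"tz":0.2,"twist":-0.12},{"tx":1.2,"ty":-0.3,"tz":0.2,"twist":-0.12},
```

View pics/s9.png

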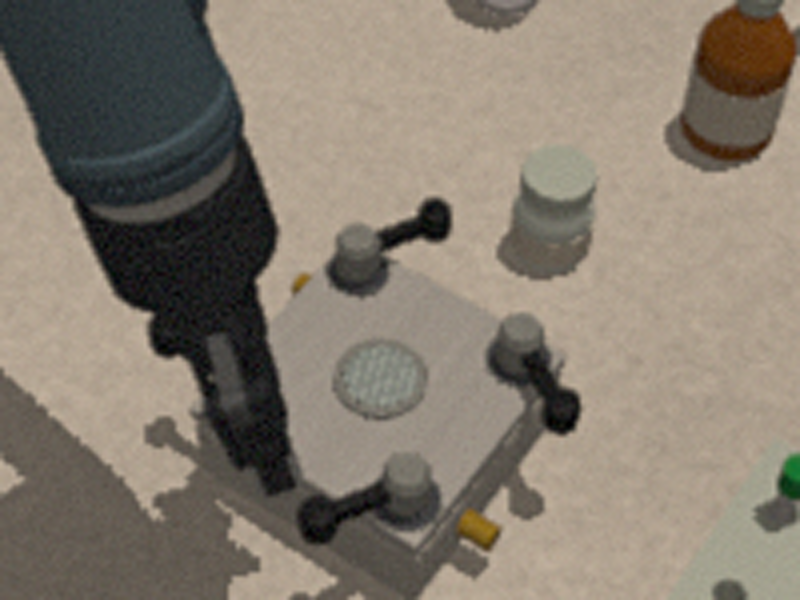

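```bash

python3 - <<'E'
from h import *
for k,u,v,hu,hv in(("a",561,409,521,326),("b",434,217,358,237),("d",318,518,407,468)):
    K=ray("scene",220+u/4,120+v/4,.086);H=ray("scene",220+hu/4,120+hv/4,.098);d=K-H
    print(k,"turn",w(A0[k]-atan2(d[1],d[0])),np.hypot(d[0],d[1]))
E
python3 -m handwheel '[{"tx":-0.2,"ty":-1.2,"tz":0.1,"twist":-0.12},{"tx":0,"ty":-1.2,"tz":0.2,"twist":-0.12},{"tx":0.1,"ty":-1.2,"tz":0.2,"twist":-0.12},{"tx":0.3,"ty":-1.2,"tz":0.2,"twist":-0.12},{"tx":0.4,"ty":-1.1,"tz":0.2,"twist":-0.12},{"tx":0.6,"ty":-1.1,"tz":0.2,"twist":-0.12},{"tx":0.7,"ty":-1.0,"tz":0.2,"twist":-0.12},{"tx":0.8,"ty":-0.9,"tz":0.2,"twist":-0.12},{"tx":0.9,"ty":-0.8,"tz":0.2,"twist":-0.12},{"tx":1.0,"ty":-0.7,"tz":0.2,"twist":-0.12}]' >/dev/null
python3 t.py
python3 - <<'E'
from h import *
show("a")
p,y=knob("a",pi/2-2.17,lead=0.0);print(p,y);plan([*p,.15],y)
E
```

```text
a turn 2.114709625426724 0.049544256869992385
b turn 1.9942834249722896 0.050385896636805545
d turn 2.0636705748071433 0.04960644205707543
tilt [ 0.3086 -0.02  ] pos [0.6603 0.091  0.1777] q [-0.0237  0.364   1.6237 -0.017   0.8398 -0.5421] t 35.35
t35.35 [0.6603 0.091  0.1777] yaw 0.551 F [-0.26  0.64 -0.2 ] w0.0400 q6 -0.54
polar r 0.0655 ang -1.141 yaw-implied ang -1.020 Ft -0.11 Frad(in) 0.68 turn est 2.71
[0.67428925 0.12230075] 0.9715926535897933
q6-> -0.95 n 4 tilt [ 0.309 -0.02 ]
{"tx":0.5,"ty":-0.6,"tz":0.8,"twist":-0.11},{"tx":0.6,"ty":-0.6,"tz":0.8,"twist":-0.11},{"tx":0.6,"ty":-0.5,"tz":0.8,"twist":-0.11},{"tx":0.7,"ty":-0.4,"tz":0.8,"twist":-0.11},
```

```bash

python3 -m handwheel '[{"tx":0.6,"ty":-0.6,"tz":0.7,"twist":-0.11},{"tx":0.7,"ty":-0.6,"tz":0.7,"twist":-0.11},{"tx":0.7,"ty":-0.4,"tz":0.7,"twist":-0.11},{"tx":0.4,"ty":-0.1,"tz":0.4,"twist":-0.08},{"tx":0,"ty":0,"tz":0,"twist":0}]' >/dev/null
python3 t.py
python3 - <<'E'
from h import *
show("a")
p,y=knob("a",pi/2-2.17,lead=0.0);plan([*p,.096],y,n=3)
E
```

```text
tilt [ 0.3147 -0.0185] pos [0.6788 0.1222 0.1605] q [ 0.0305  0.4184  1.5879 -0.0386  0.8162 -0.9115] t 35.77
t35.77 [0.6788 0.1222 0.1605] yaw 0.987 F [-0.33  0.58  1.33] w0.0400 q6 -0.91
polar r 0.0538 ang -0.554 yaw-implied ang -0.584 Ft -0.30 Frad(in) 0.60 turn est 2.12
q6-> -0.95 n 3 tilt [ 0.315 -0.019]
{"tx":-0.4,"ty":-0.7,"tz":2.0,"twist":-0.01},{"tx":-0.4,"ty":-0.7,"tz":2.0,"twist":-0.01},{"tx":-0.4,"ty":-0.7,"tz":2.0,"twist":-0.01},
```

```bash

python3 -m handwheel '[{"tx":-0.4,"ty":-0.9,"tz":1.5,"twist":0},{"tx":-0.5,"ty":-0.8,"tz":1.6,"twist":0},{"tx":-0.4,"ty":-0.6,"tz":1.4,"twist":0},{"tx":-0.1,"ty":-0.1,"tz":0.4,"twist":0},{"tx":0,"ty":0,"tz":0,"twist":0}]' >/dev/null
python3 t.py
python3 s.py a
```

```text
tilt [ 0.321  -0.0185] pos [0.6693 0.1227 0.109 ] q [ 0.0319  0.4603  1.6695 -0.0453  0.6862 -0.8882] t 36.18
t36.18 [0.6693 0.1227 0.109 ] yaw 0.975 F [0.12 0.26 0.73] w0.0402 q6 -0.89
polar r 0.0458 ang -0.654 yaw-implied ang -0.596 Ft -0.28 Frad(in) 0.04 turn est 2.22
>> overrot 0.069 turn 2.098  F_knob 0.28  radslide -4.2mm q6 -0.89
```

```bash

python3 -m handwheel '[{"tx":-0.2,"ty":0,"tz":0.9,"twist":0},{"tx":-0.1,"ty":-0.1,"tz":0.6,"twist":0},{"tx":0,"ty":0,"tz":0,"twist":0}]' >/dev/null
python3 s.py a
python3 -m handwheel '[{"tx":-0.3,"ty":0,"tz":0.05,"twist":0}]' >/dev/null
python3 s.py a
```

```text
t36.43 [0.6736 0.1196 0.096 ] yaw 0.972 F [ 0.5  -0.37 -0.16] w0.0397 q6 -0.89
polar r 0.0510 ang -0.650 yaw-implied ang -0.599 Ft 0.03 Frad(in) -0.62 turn est 2.22
>> overrot 0.065 turn 2.104  F_knob -0.07  radslide 1.1mm q6 -0.89
t36.52 [0.6729 0.1172 0.0956] yaw 0.972 F [ 0.58 -0.83  0.71] w0.0398 q6 -0.89
polar r 0.0520 ang -0.695 yaw-implied ang -0.599 Ft 0.36 Frad(in) -0.95 turn est 2.27
>> overrot 0.018 turn 2.152  F_knob -0.38  radslide 1.7mm q6 -0.89
```

```bash
for i in 1; do
python3 -m handwheel '[{"tx":-0.2,"ty":0,"tz":0,"twist":0}]' >/dev/null
python3 s.py a | tail -1
python3 -m handwheel '[{"tx":-0.2,"ty":0,"tz":0,"twist":0}]' >/dev/null
python3 s.py a | tail -1
python3 -m handwheel '[{"tx":-0.2,"ty":0,"tz":0,"twist":0}]' >/dev/null
python3 s.py a; done; python3 t.py
```

```text
>> overrot -0.026 turn 2.196  F_knob 0.15  radslide 2.0mm q6 -0.90
>> overrot -0.060 turn 2.230  F_knob 2.70  radslide 2.4mm q6 -0.90
t36.77 [0.6706 0.1123 0.0957] yaw 0.971 F [ 3.12  8.   -2.54] w0.0402 q6 -0.91
polar r 0.0536 ang -0.793 yaw-implied ang -0.599 Ft -8.36 Frad(in) 1.94 turn est 2.36
>> overrot -0.084 turn 2.254  F_knob 8.17  radslide 2.7mm q6 -0.91
tilt [ 0.3291 -0.0175] pos [0.6706 0.1123 0.0957] q [ 0.0131  0.4728  1.6916 -0.0364  0.6423 -0.9071] t 36.77
```

```bash

python3 -m handwheel '[{"tx":-0.25,"ty":0,"tz":0,"twist":0}]' >/dev/null
python3 s.py a | tail -1; python3 t.py
python3 -m handwheel '[{"tx":-0.25,"ty":0,"tz":0,"twist":0}]' >/dev/null
python3 s.py a|tail -1;python3 t.py
```

```text
>> overrot -0.106 turn 2.276  F_knob 11.36  radslide 2.9mm q6 -0.91
tilt [ 0.3317 -0.0155] pos [0.6701 0.1115 0.0959] q [ 0.0105  0.4706  1.6958 -0.0318  0.6374 -0.9123] t 36.85
>> overrot -0.123 turn 2.293  F_knob 8.27  radslide 3.1mm q6 -0.92
tilt [ 0.3344 -0.0137] pos [0.6697 0.1107 0.096 ] q [ 0.0079  0.4686  1.7    -0.0276  0.6322 -0.9176] t 36.93
```

```bash

python3 -m handwheel '[{"tx":-0.4,"ty":-0.05,"tz":0.1,"twist":0.04}]' >/dev/null
python3 s.py a | tail -1
python3 -m handwheel '[{"tx":-0.4,"ty":-0.05,"tz":0.1,"twist":0.04}]' >/dev/null
python3 s.py a|tail -1;python3 t.py
```

```text
>> overrot -0.110 turn 2.318  F_knob 12.29  radslide 3.4mm q6 -0.89
>> overrot -0.097 turn 2.345  F_knob 10.08  radslide 3.5mm q6 -0.85
tilt [ 0.3417 -0.0085] pos [0.6676 0.1086 0.0945] q [ 1.1000e-03  4.6420e-01  1.7152e+00 -1.5400e-02  6.1350e-01 -8.5120e-01] t 37.1
```

```bash

python3 -m handwheel '[{"tx":0.7,"ty":0.1,"tz":-0.1,"twist":0},{"tx":0,"ty":1.0,"tz":-3,"twist":0},{"tx":0,"ty":1.0,"tz":-3,"twist":0},{"tx":0,"ty":0.8,"tz":-3,"twist":0},{"tx":0,"ty":0.5,"tz":-2,"twist":0},{"tx":0,"ty":0,"tz":0,"twist":0}]' 
python3 - <<'E'
from h import *
import cv2
im=env.snapshot("scene");cv2.imwrite("pics/s10.png",cv2.resize(im[100:300,190:430,::-1],None,fx=3,fy=3,interpolation=cv2.INTER_CUBIC))
im=env.snapshot("top");cv2.imwrite("pics/t10.png",im[:,:,::-1])
E
```

```text
clock: 37.6
position: [0.6569, 0.0932, 0.2126]
eef_rot: [0.076, 0.894, 0.413, 0.154]
force: [1.3, 0.3, 0.6]
gripper_width: 0.04
```

View pics/s10.png

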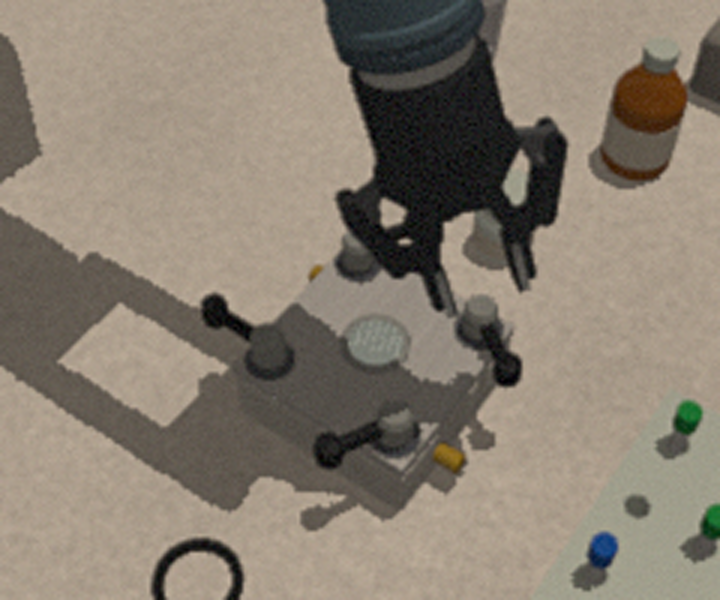

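The gripper is clear of everything, the four levers rest at (508,368), (213,312), (328,450) and b behind the fingers, and the jar, ring and bottle are unmoved. Handing in.

```bash
python3 -c 'from rig import env;print(env.job_done())'
```

```text
the job is handed in; nothing more can be done
None
```

The four lever screws are tightened in two crisscross rounds, order a, c, b, d both times. I handed the job in at about 38 s of the 72 s allowed. No verdict is reported.

| Lever | Round 1, last push (N) | Round 2, last push (N) |
|---|---|---|
| a | 5.9 | about 11 to 11.5 |
| c | 6.8 | 12.2 |
| b | 5.8 | 11.8 |
| d | 6.5 | about 11.3 |

These readings scatter by about 1 N, so some values are averages over the last few steps.

- **Round 1 limit:** c's last reading (6.8 N) was slightly over the 6.5 N light-bite limit, and d's (6.5 N) was right at it. With the scatter I cannot say whether either went past.
- **Single peaks in round 2:** the highest readings were a 13.2 N, d 12.6 N and c 12.3 N, all below the overtightening level.
- **Extra touch on a:** after round 2 I pushed a again to check it, outside the two rounds asked for. It had eased a little and turned a few hundredths of a radian. The last two pushes read 12.3 and 10.1 N, so it is still firmly tight. I did not re-check b, c or d.
- **Tool tilt:** while pushing, the gripper drifted to about 0.34 rad off vertical, and the moves gave no way to correct it. The fingers stayed on the knobs.
- **Last picture:** the gripper is clear of everything. The ring, the amber bottle and what can be seen of the jar and beaker look where they were. I did not measure whether the cover sits flat; nothing in the pictures shows it cocked.

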